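Tare the weighing cup and load the amber bottle

ROBOT

A 6-joint arm with a two-finger parallel gripper is mounted at the origin on a cart in front of the work surface, level with it; the furniture and walls round the work are solid. World frame = base frame: x ahead of the robot, y to its left, z up, the work surface at z = 0. Lengths are in m, angles in degrees, forces in N, time in s.
With the tool pointing down it reaches from about 0.375 to 0.9 m from the base axis. Payload 3.1 kg.
Tool frame: the origin (TCP) lies on the centre line of the jaws, within the pads' length; the fingertips stand 17 mm ahead of it and the grasp point (between the pads) lies 2 mm behind it; y points along the fingers, x is the direction in which the jaws open and shut, and the axes are right-handed (so a half turn about y gives the same grasp; the last joint's range is limited). The gripper opens to 87 mm and grips with 3 to 60 N. Pads are 19 mm wide; open, the fingers measure 117 mm over their backs; the gripper's body (75 mm by 190 mm) begins 51 mm behind the grasp point.
Start: joints at [53.772, 30.224, 82.088, -0, 67.689, -10.227], TCP at [0.274, 0.562, 0.215] pointing down, gripper open.
Joint ranges: [-176.69, 176.69], [-43.24, 126.21], [12.49, 139.97], [-82, 262], [0, 151.66], [-163.58, 163.58]. Speed limits (degrees/s): [159.86, 159.86, 180, 180, 180, 180].

INTERFACE

Orientations are given as a 3x3 rotation matrix whose columns are the frame's x, y, z axes.
In Python, from rig import read_state, capture, camera_info, hand_in, trace, tip_of gives the robot as it stands.
- The arm moves only by the tool jog_arm, never from a script. Its argument "steps" is a list of rows, each an object with "fingers": the opening in per cent of the stroke, from 0 (shut) to 100 (fully open); "delta_pos": the shift along the world's x, y, z in mm, a list of three; "turn": the turn about the world's z in degrees. A call has 1 to 20 rows; each row is the pose to reach, as a shift and turn from the pose commanded when the call began; what a row does not reach only later rows make up. A row lasts 1/12 s, in which the tool goes at most 41.7 mm and 7.16 degrees, less where a joint would pass 70% of its speed; a pose out of reach is approached as far as the arm can. A call with a gripper value outside its range is refused whole. The fingers move at their own pace and stop on an object; the grip force is fixed at half the most. Time passes only in rows, so rows that repeat a pose let the fingers close. It gives the time, the measured TCP pose, the force and the opening at its end, in the units of the state.
- read_state(): the state, without advancing time (a new reading comes with each control period).
- capture(name): name is "scene" or "top"; returns the picture (480x640x3 uint8, red, green, blue); there is no depth.
- camera_info(name): a dict with "fov_y" (degrees; the focal length in pixels is half the picture's height over the tangent of half this angle, whatever the lens; pixels are square), "cx", "cy" (the principal point, pixels), "view" (4x4, takes a point from world to camera coordinates). Camera axes: x right, y down, z forward; pixel columns grow to the right and rows downward; lengths in m; the calibration is good to about 2 mm. A picture is of the moment at which its call begins. camera_info takes no time and is no camera call.
- hand_in(): hands the job in, once; it reports no verdict.
Trained networks look in the newest picture that a camera, given by its name, has taken for a name from the list of things; names that differ only in an ending like _2 or _b are one class to them, and where a whole thing is asked for, a point or a joint stands for the part that bears it (a point fixed in the world has none). Each returns a list of dicts, best first, with "confidence" (0 to 1); they miss things now and then, are a little off and sometimes report something else, mostly with a low value. They report only what shows in the picture. A call takes as long as a camera call. They do not tell look-alikes from the thing itself.
- trace(target, camera): "mask" (480x640 bool, what is visible of it).
- tip_of(target, camera): "position" ([x, y, z] in m, in world coordinates, good to about 4 mm: a listed point, or the origin of a listed thing).
The state is a dict: "time_s": time; "joint_positions": joint angles; "qvel": joint speeds; "tau": joint torques, N m; "position": TCP position; "tcp_rot": TCP orientation; "force": force on the tool from outside, world axes, zero at the start; "moment": the same for the moment, N m; "opening": opening from 0.0 (shut) to 1.0 (fully open).
Only numpy, scipy, OpenCV 4.12 (cv2) and the standard library are available. Lean on these libraries where they do the work, as an engineer would, in place of code of your own. Each camera call takes 0.05 s, during which the arm holds its last target.

TASK

Set the empty steel cup on the balance so that its foot drops fully into the round well of the pan, and let go. Then press the blue tare key well down, hold it down for a good second and let it up; only after that stand the amber bottle upright in the cup. The load cell is delicate: never load or lean on the balance with more than about 20 N, and leave the white bottle, beaker and flask alone.

Things in the scene. Friction and masses are not known exactly. Their poses are not given: they have to be found in the camera images.
- balance: Bench balance, fixed, turned a little to either side. White housing 230 (x) x 180 (y) mm, deck 40 mm above the bench; its -x end is the front with display and blue tare key. Origin: housing's centre at bench level, z up. On it a steel pan, 116 x 116 mm, top 54 mm above the bench, with one round central well with a black floor, 45.5 mm wide, 6.5 mm deep, 1 mm chamfer.
- pan_nominal (a point): Nominal centre of the pan, at its top face, 40 mm behind the housing's centre. The pan is carried with play: its real centre, and so the well's, lies up to 6 mm from this point in each of the balance's x and y, differs from run to run and is not measured (find it by feel or by eye); light forces do not shift it sideways. Down it gives on its load cell, about 1 mm per 3 N.
- key_nominal (a point): Nominal top centre of the tare key, a round blue cap 30 mm across: 53 mm above the bench (13 mm above the deck), 85 mm to the front (-x) and 30 mm to the right (-y) of the housing's centre, balance frame. The real top stands up to 4 mm higher or lower, differs from run to run and is not measured; sideways the point is true.
- tare_key (a joint): Travel of the tare key in m: 0 up, 0.005 fully down. A spring returns it: about 1.6 N per mm, 8 N when fully down; beyond that it is a hard stop. It counts as pressed from 3 mm.
- cup_center (a point): Centre (half-way up) of the loose steel cup: round, open, 56 mm outside, 42 mm high, 110 to 200 g, z its axis. The lowest 8 mm is a foot 42 mm across with a 1 mm chamfer; above it straight walls 3 mm thick, 50 mm inside; inner floor 12 mm above the underside. Seated in the well this centre is 68.5 mm above the bench; standing on the pan beside the well, 75 mm.
- bottle_center (a point): Centre (half-way up) of the amber (brown) reagent bottle with black cap, loose, 66 mm high, 45 to 100 g. Body 36 mm across up to 50 mm, cap 29 mm across above that. z is its axis.
- white_bottle: White reagent bottle with black cap, 36 mm across, 66 mm high; origin at the centre of its underside. Bystander.
- beaker: Empty glass beaker, 77 mm across, 88 mm high; origin at the centre of its underside. Bystander.
- flask: Conical glass flask, 64 mm across, 104 mm high; origin at the centre of its underside. Bystander.
Mind the look-alikes: they are no part of the job. Of the things that look like the part that bears cup_center, take the one that is farthest to the robot's left at the start.

How it is judged (in metres and radians):
On the way, in this order (a step that is already met when the one before it is completed fails the run):
1. the empty cup sits with its foot in the pan's well, let go (z of cup_center in the frame of balance below 0.0725 m and horizontal distance between cup_center and pan_nominal below 0.013 m and angle between cup_center's own z axis and vertical below 0.06 rad and contact force between the fingers and cup below 0.05 N and horizontal distance between bottle_center and cup_center above 0.08 m), for 0.3 s.
2. the tare key is held down (3 mm or more) for a second with the empty cup seated and untouched (all of step 1 and value of joint tare_key above 0.003 m), for 0.9 s.
3. the key is up again before the bottle goes in (value of joint tare_key below 0.001 m and z of cup_center in the frame of balance below 0.0725 m and horizontal distance between cup_center and pan_nominal below 0.013 m and angle between cup_center's own z axis and vertical below 0.06 rad and horizontal distance between bottle_center and cup_center above 0.08 m), for 0.1 s.
At the end, for the whole second after the job is handed in: The cup sits level with its foot in the well (centre within 4 mm of its seated height, upright within 3.4 degrees), the amber bottle stands upright (within 7 degrees) on the cup's floor inside it, both at rest and let go, and the tare key is up (under 1 mm) (z of cup_center in the frame of balance below 0.0725 m and horizontal distance between cup_center and pan_nominal below 0.013 m and angle between cup_center's own z axis and vertical below 0.06 rad and contact force between the fingers and cup below 0.05 N and horizontal distance between bottle_center and cup_center below 0.014 m and z of bottle_center in the frame of balance below 0.1 m and angle between bottle_center's own z axis and vertical below 0.12 rad and linear speed of each of amber_bottle, cup below 0.02 m/s and value of joint tare_key below 0.001 m); the robot touches nothing.
It fails at once if the cup loads the balance with more than 20 N (contact force between cup and balance above 20 N).
It fails at once if the robot presses on the balance or its key with more than 20 N (contact force between the arm and balance above 20 N).
It fails at once if the fingers press on the balance or its key with more than 20 N (contact force between the fingers and balance above 20 N).
It fails at once if the white bottle, beaker or flask is disturbed (moved more than 15 mm) (distance of any of white_bottle, beaker, flask from where it was at the start of the episode above 0.015 m).
It also fails if it takes over 72 s, if anything falls off the work surface, if the arm or the gripper's body presses on something with over 40 N, if the wrist force passes 120 N, or if a joint passes its speed limit or range.

## Working session

There is one attempt and no reset: what is moved stays moved. The work goes in short steps, Python scripts to look and compute and a tool call to move; the robot and the scene stay as the last step left them, time stands still between calls to the robot, and variables do not carry over. Pictures are saved under pics/ and viewed, and the job is handed in when it is done.

Besides the shell and the picture viewer there is one more tool, called after "Request:" by a JSON object that holds its "fn" and its "kwargs", one argument or row to a line. jog_arm: Moves the arm, as the interface text tells. Its arguments: {"type":"object","properties":{"steps":{"type":"array","items":{"type":"object","properties":{"fingers":{"type":"number"},"delta_pos":{"type":"array","items":{"type":"number"}},"turn":{"type":"number"}}}}},"required":["steps"]}

```bash
mkdir -p pics; ls
cat > h.py <<'E'
import numpy as np,cv2
from rig import *
def K(n):
    i=camera_info(n); f=240/np.tan(np.radians(i['fov_y']/2)); return f,i['cx'],i['cy'],np.array(i['view'])
def proj(n,p):
    f,cx,cy,V=K(n); c=V[:3,:3]@np.array(p)+V[:3,3]; return np.array([cx+f*c[0]/c[2],cy+f*c[1]/c[2]])
def back(n,uv,z):
    f,cx,cy,V=K(n); R=V[:3,:3];o=-R.T@V[:3,3]; d=R.T@np.array([(uv[0]-cx)/f,(uv[1]-cy)/f,1]); return o+d*(z-o[2])/d[2]
E
python3 - <<'E'
from h import *
for n in ['scene','top']:
    im=capture(n); cv2.imwrite(f'pics/{n}0.png',im[:,:,::-1]); i=camera_info(n); print(n,i['fov_y'],i['cx'],i['cy'],np.round(i['view'],3).tolist())
    for t in ['balance','cup_center','bottle_center','white_bottle','beaker','flask','key_nominal','pan_nominal']:
        try:
            for r in tip_of(t,n): print(t,np.round(r['position'],4),round(r['confidence'],2),proj(n,r['position']).round())
        except Exception as e: print(t,e)
s=read_state();print(s)
E
```

```text
pics
scene 45.46146175842159 311.2827802925218 241.6463893514128 [[0.698, -0.715, 0.023, -0.367], [-0.409, -0.425, -0.808, 0.249], [0.588, 0.555, -0.589, 1.179], [0.0, 0.0, 0.0, 1.0]]
balance [ 0.5627  0.0238 -0.0013] 0.97 [315. 245.]
cup_center [ 0.4565 -0.3122  0.0195] 0.92 [391. 323.]
cup_center [ 0.3734 -0.4019  0.0215] 0.85 [401. 365.]
cup_center [ 0.4898 -0.4086  0.0219] 0.62 [436. 337.]
bottle_center [0.4777 0.322  0.0321] 0.51 [218. 203.]
white_bottle [ 0.6637 -0.298   0.0026] 0.55 [438. 283.]
beaker [0.6513 0.267  0.0041] 0.83 [277. 197.]
flask [0.6601 0.3892 0.    ] 0.62 [252. 182.]
key_nominal [0.4776 0.0114 0.0491] 0.69 [295. 245.]
key_nominal [ 0.4552 -0.309   0.0181] 0.41 [390. 323.]
pan_nominal [0.6059 0.0084 0.0579] 0.85 [331. 223.]
pan_nominal [ 0.6626 -0.3003  0.0027] 0.7 [439. 284.]
top 52.427691382943024 309.4418373816636 245.14203465601815 [[0.005, -1.0, -0.02, 0.008], [-0.994, -0.003, -0.106, 0.538], [0.106, 0.021, -0.994, 1.094], [0.0, 0.0, 0.0, 1.0]]
balance [ 0.5655  0.0224 -0.0025] 0.57 [305. 235.]
cup_center [ 0.3759 -0.4047  0.0184] 0.95 [492. 317.]
cup_ce
[... 490 characters left out ...]
  8.20868752e+01,  1.28446885e-03,
        6.76905129e+01, -1.02265703e+01]), 'qvel': array([ 0.05757053,  0.05498022, -0.00549613, -0.0433503 , -0.06131057,
       -0.00529189]), 'tau': array([-3.49505499e-04, -4.39995968e+01, -1.76989335e+01,  6.33291621e-02,
        5.04185690e-02, -2.45863464e-05]), 'position': array([0.27392868, 0.5617512 , 0.21457226]), 'tcp_rot': array([[ 4.38375000e-01, -7.42727282e-06, -8.98792167e-01],
       [ 8.98792167e-01,  2.49563925e-05,  4.38374999e-01],
       [ 1.91746794e-05, -1.00000000e+00,  1.76158332e-05]]), 'force': array([-0.47749118, -0.34555192,  0.18800046]), 'moment': array([ 0.02163918,  0.01432984, -0.02516201]), 'opening': 0.9998642602723007}
```

View pictures.

View pics/top0.png

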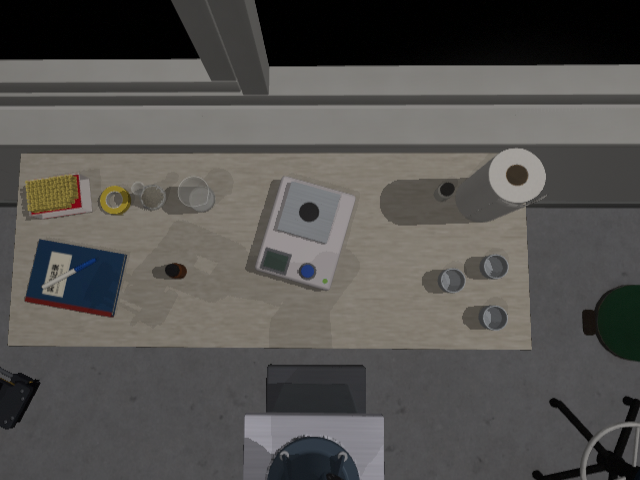

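View pics/scene0.png

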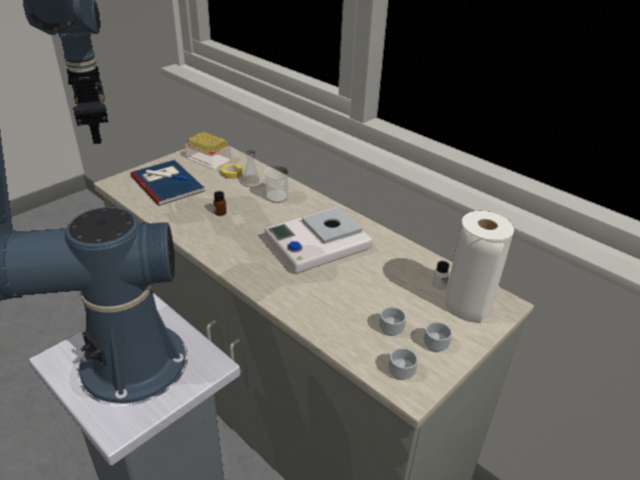

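```bash
cat >> h.py <<'E'
def mask_center(n,t,near):
    best=None
    for r in trace(t,n):
        m=r['mask'].astype(np.uint8); ys,xs=np.nonzero(m)
        if len(xs)==0: continue
        c=np.array([xs.mean(),ys.mean()])
        print(t,n,c.round(1),len(xs),(xs.min(),xs.max(),ys.min(),ys.max()),round(r['confidence'],2))
E
python3 - <<'E'
from h import *
t=cv2.imread('pics/top0.png');s=cv2.imread('pics/scene0.png')
a=cv2.resize(t[250:340,415:525],None,fx=4,fy=4,interpolation=cv2.INTER_CUBIC)
b=cv2.resize(t[170:300,250:360],None,fx=3,fy=3,interpolation=cv2.INTER_CUBIC)
W=np.zeros((400,800,3),np.uint8);W[:360,:440]=a;W[:390,445:775]=b
cv2.imwrite('pics/crop0.png',W)
c=cv2.resize(s[200:275,255:380],None,fx=6,fy=6,interpolation=cv2.INTER_CUBIC);cv2.imwrite('pics/crop1.png',c)
for n in ['top','scene']:
  for q in ['cup_center','bottle_center','tare_key','balance']: mask_center(n,q,None)
# colour: well dark, key blue
for n,im in (('top',t),('scene',s)):
  blue=((im[:,:,0].astype(int)-im[:,:,2])>60)
  k=proj(n,[.4755,.0145,.053]).astype(int)
  w=np.zeros_like(blue);w[k[1]-15:k[1]+15,k[0]-15:k[0]+15]=1
  ys,xs=np.nonzero(blue&w);print(n,'key',xs.mean(),ys.mean(),len(xs),back(n,(xs.mean(),ys.mean()),.053))
  k=proj(n,[.603,.008,.05]).astype(int)
  g=255-im.max(2).astype(float);sub=im.max(2)[k[1]-13:k[1]+14,k[0]-14:k[0]+15]
  print(sub[::2,::2])
  ys,xs=np.nonzero(sub<70);xs=xs+k[0]-14;ys=ys+k[1]-13
  print(n,'well',xs.mean(),ys.mean(),len(xs),back(n,(xs.mean(),ys.mean()),.0475),back(n,(xs.mean(),ys.mean()),.054))
E
```

```text
cup_center top [493.9 266.7] 605 (np.int64(479), np.int64(509), np.int64(255), np.int64(279)) 0.93
cup_center top [451.2 280.6] 564 (np.int64(437), np.int64(465), np.int64(269), np.int64(292)) 0.69
cup_center top [492.9 317.8] 602 (np.int64(479), np.int64(507), np.int64(306), np.int64(330)) 0.68
bottle_center top [175.7 270.9] 291 (np.int64(165), np.int64(186), np.int64(263), np.int64(279)) 0.7
bottle_center top [443.8 191.9] 306 (np.int64(434), np.int64(454), np.int64(183), np.int64(201)) 0.56
tare_key top [307.3 271.1] 129 (np.int64(301), np.int64(313), np.int64(265), np.int64(277)) 0.56
balance top [305.1 233.2] 7748 (np.int64(255), np.int64(355), np.int64(176), np.int64(290)) 0.62
cup_center scene [437.5 335.5] 654 (np.int64(424), np.int64(451), np.int64(322), np.int64(349)) 0.85
cup_center scene [392.6 320.4] 590 (np.int64(380), np.int64(405), np.int64(307), np.int64(334)) 0.77
cup_center scene [402.4 363. ] 715 (np.int64(388), np.int64(417), np.int64(348), np.int64(378)) 0.58
bottle_center scene [219.5 202.7] 258 (np.int64(214), np.int64(225), np.int64(191), np.int64(214)) 0.63
[... 1680 characters left out ...]
68 174 175]
 [172 172 172 168  95  32  29  28  24  29  29  52 135 175 176]
 [173 172 172 170  95  25  25  24  24  28  25  33 128 177 176]
 [172 173 171 172 164 111  65  37  30  41  62 121 170 174 175]
 [169 171 172 170 170 172 163 155 153 155 160 172 172 174 175]
 [167 169 170 169 169 170 170 170 174 173 171 168 171 170 170]
 [134 169 169 167 169 168 169 171 173 170 170 170 168 169 169]
 [ 95 135 168 168 168 168 167 169 171 173 170 166 163 146 135]
 [127  93 135 169 167 167 167 166 167 161 148 134 126 125 128]
 [165 126  92 136 168 166 157 145 128 125 125 136 148 160 191]]
scene well 331.8333333333333 223.32051282051282 78 [0.61778454 0.01579207 0.0475    ] [0.61055704 0.00952576 0.054     ]
```

View pics/crop0.png

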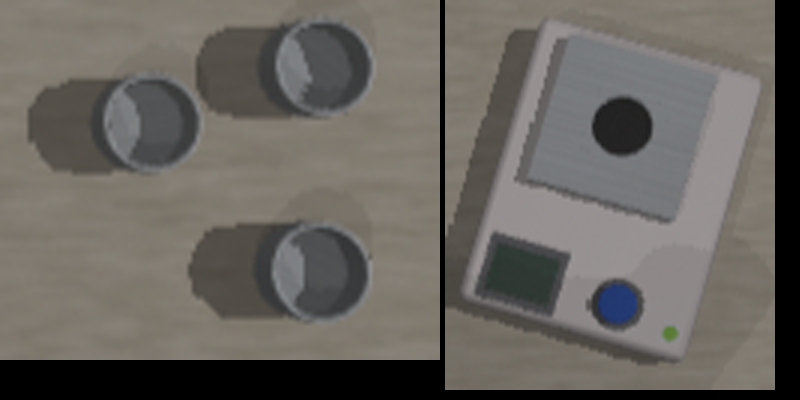

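View pics/crop1.png

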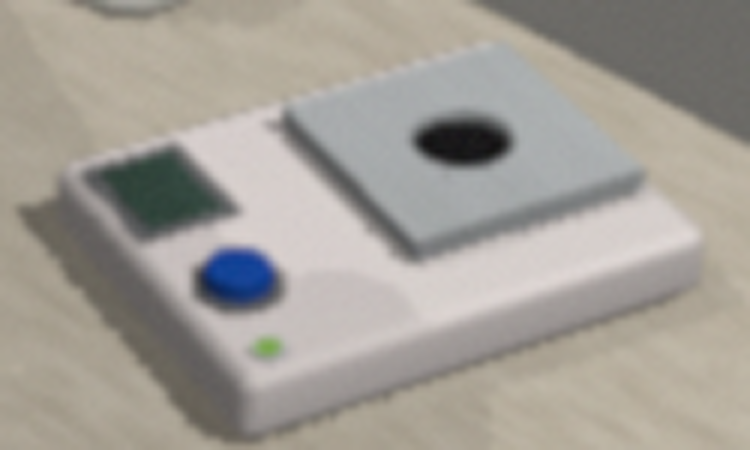

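```bash
cat >> h.py <<'E'
from scipy.optimize import minimize
def ring(n,c,z,r,im):
    "fit circle (world, height z, radius r) maximizing radial gradient"
    g=cv2.GaussianBlur(im,(0,0),0.8).max(2).astype(np.float32)
    a=np.linspace(0,2*np.pi,90,endpoint=False)
    def samp(x,y,rr):
        P=np.array([proj(n,[x+rr*np.cos(t),y+rr*np.sin(t),z]) for t in a],np.float32)
        return cv2.remap(g,P[:,0].reshape(1,-1),P[:,1].reshape(1,-1),cv2.INTER_LINEAR)[0]
    f=lambda p:-np.mean(np.clip(samp(p[0],p[1],r+.002)-samp(p[0],p[1],r-.002),-60,60))
    best=None
    for dx in np.arange(-.006,.0061,.003):
        for dy in np.arange(-.006,.0061,.003):
            o=minimize(f,[c[0]+dx,c[1]+dy],method='Nelder-Mead',options=dict(xatol=1e-4,fatol=1e-2,initial_simplex=[[c[0]+dx,c[1]+dy],[c[0]+dx+.002,c[1]+dy],[c[0]+dx,c[1]+dy+.002]]))
            if best is None or o.fun<best.fun: best=o
    return best.x.round(4),round(best.fun,1)
E
python3 - <<'E'
from h import *
t=cv2.imread('pics/top0.png');s=cv2.imread('pics/scene0.png')
for n,im in(('top',t),('scene',s)):
    print(n,'well',ring(n,(.611,.012),.054,.02275,im))
    print(n,'cup back',back(n,{'top':(452.3,280.4),'scene':(392,316)}[n],.042))
    print(n,'cup rim inner', ring(n,(.457,-.315),.042,.0255,im))
# rim by ray intersection for key & bottle mask
def tri(u1,u2):
    L=[]
    for n,u in(('top',u1),('scene',u2)):
        p0=back(n,u,0.);p1=back(n,u,.2);L.append((p0,(p1-p0)/np.linalg.norm(p1-p0)))
    (a,d),(b,e)=L;A=np.stack([d,-e],1);q=np.linalg.lstsq(A,b-a,rcond=None)[0];P=a+d*q[0];Q=b+e*q[1];return (P+Q)/2,np.linalg.norm(P-Q)
print('key tri',tri((307.1,270.8),(294.4,245.4)));print('well tri',tri((308.67,211.8),(331.8,223.3)))
# pan rect in top
hsv=t[150:300,240:370].astype(int)
lab=cv2.cvtColor(t,cv2.COLOR_BGR2HSV)
print(lab[190,290],lab[230,300],lab[250,300],lab[200,345])
# bottle cap
c=cv2.resize(t[250:295,150:205],None,fx=8,fy=8,interpolation=cv2.INTER_CUBIC);cv2.imwrite('pics/bot.png',c)
c=proj('top',[.4765,.318,.066]),proj('top',[.4765,.318,0]);print(c)
E
```

```text
Traceback (most recent call last):
  File "h.py", line 28, in ring
    o=minimize(f,[c[0]+dx,c[1]+dy],method='Nelder-Mead',options=dict(xatol=1e-4,fatol=1e-2,initial_simplex=[[c[0]+dx,c[1]+dy],[c[0]+dx+.002,c[1]+dy],[c[0]+dx,c[1]+dy+.002]]))
  File "h.py", line 24, in <lambda>
    f=lambda p:-np.mean(np.clip(samp(p[0],p[1],r+.002)-samp(p[0],p[1],r-.002),-60,60))
                                                       ~~~~^^^^^^^^^^^^^^^^^^
  File "h.py", line 22, in samp
    P=np.array([proj(n,[x+rr*np.cos(t),y+rr*np.sin(t),z]) for t in a],np.float32)
                ~~~~^^^^^^^^^^^^^^^^^^^^^^^^^^^^^^^^^^^^^
  File "h.py", line 6, in proj
    f,cx,cy,V=K(n); c=V[:3,:3]@np.array(p)+V[:3,3]; return np.array([cx+f*c[0]/c[2],cy+f*c[1]/c[2]])
              ~^^^
  File "h.py", line 4, in K
    i=camera_info(n); f=240/np.tan(np.radians(i['fov_y']/2)); return f,i['cx'],i['cy'],np.array(i['view'])
ValueError: time passes only in moves, steps and waits
```

```bash
python3 - <<'E'
s=open('h.py').read()
s=s.replace("def K(n):\n    i=camera_info(n);","import functools\n@functools.lru_cache(None)\ndef K(n):\n    i=camera_info(n);")
s=s.replace("P=np.array([proj(n,[x+rr*np.cos(t),y+rr*np.sin(t),z]) for t in a],np.float32)","F,cx,cy,V=K(n);Q=np.stack([x+rr*np.cos(a),y+rr*np.sin(a),0*a+z]);C=V[:3,:3]@Q+V[:3,3:];P=np.stack([cx+F*C[0]/C[2],cy+F*C[1]/C[2]],1).astype(np.float32)")
s+='''
def tri(u1,u2):
    L=[]
    for n,u in(('top',u1),('scene',u2)):
        p0=back(n,u,0.);p1=back(n,u,.2);L.append((p0,(p1-p0)/np.linalg.norm(p1-p0)))
    (a,d),(b,e)=L;A=np.stack([d,-e],1);q=np.linalg.lstsq(A,b-a,rcond=None)[0];P=a+d*q[0];Q=b+e*q[1];return (P+Q)/2,np.linalg.norm(P-Q)
'''
open('h.py','w').write(s)
E
cat > m.py <<'E'
from h import *
t=cv2.imread('pics/top0.png');s=cv2.imread('pics/scene0.png')
for n,im in(('top',t),('scene',s)):
    print(n,'well',ring(n,(.611,.012),.054,.02275,im))
    print(n,'cup back',back(n,{'top':(452.3,280.4),'scene':(392,316)}[n],.042))
    print(n,'cup rim inner', ring(n,(.457,-.315),.042,.0255,im))
print('key tri',tri((307.1,270.8),(294.4,245.4)));print('well tri',tri((308.67,211.8),(331.8,223.3)))
c=cv2.resize(t[250:295,150:205],None,fx=8,fy=8,interpolation=cv2.INTER_CUBIC);cv2.imwrite('pics/bot.png',c)
print(proj('top',[.4765,.318,.066]),proj('top',[.4765,.318,0]))
E
python3 m.py;python3 -c "from h import *;print(read_state()['time_s'])"
```

```text
top well (array([0.6118, 0.012 ]), np.float64(-53.7))
top cup back [ 0.45808224 -0.31101842  0.042     ]
top cup rim inner (array([ 0.4588, -0.3134]), np.float64(-15.7))
scene well (array([0.6122, 0.0117]), np.float64(-40.0))
scene cup back [ 0.45505596 -0.3127621   0.042     ]
scene cup rim inner (array([ 0.4615, -0.3109]), np.float64(-20.0))
key tri (array([0.47799098, 0.01498133, 0.04666365]), np.float64(2.3384437395927493e-05))
well tri (array([0.61207334, 0.01168462, 0.05223333]), np.float64(0.0011034847519431755))
[170.82246299 270.4189826 ] [179.29482673 271.92974907]
1.3
```

```bash
ls pics
```

```text
bot.png
crop0.png
crop1.png
scene0.png
top0.png
```

View pics/bot.png

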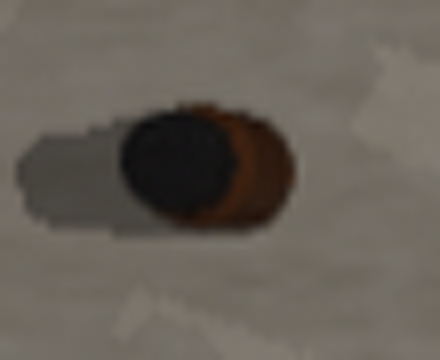

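Request:
{"fn": "jog_arm", "kwargs": {
  "steps": [
    {"delta_pos":[35,-22,0],"turn":-4,"fingers":100},
    {"delta_pos":[65,-50,0],"turn":-10,"fingers":100},
    {"delta_pos":[95,-78,0],"turn":-17,"fingers":100},
    {"delta_pos":[125,-106,0],"turn":-24,"fingers":100},
    {"delta_pos":[150,-138,0],"turn":-31,"fingers":100},
    {"delta_pos":[170,-174,0],"turn":-38,"fingers":100},
    {"delta_pos":[184,-212,0],"turn":-45,"fingers":100},
    {"delta_pos":[185,-253,0],"turn":-52,"fingers":100},
    {"delta_pos":[185,-294,0],"turn":-58,"fingers":100},
    {"delta_pos":[185,-335,0],"turn":-64,"fingers":100},
    {"delta_pos":[185,-376,0],"turn":-64,"fingers":100},
    {"delta_pos":[185,-417,0],"turn":-64,"fingers":100},
    {"delta_pos":[185,-458,0],"turn":-64,"fingers":100},
    {"delta_pos":[185,-499,0],"turn":-64,"fingers":100},
    {"delta_pos":[185,-540,0],"turn":-64,"fingers":100},
    {"delta_pos":[185,-581,0],"turn":-64,"fingers":100},
    {"delta_pos":[185,-622,0],"turn":-64,"fingers":100},
    {"delta_pos":[185,-663,-20],"turn":-64,"fingers":100},
    {"delta_pos":[185,-704,-40],"turn":-64,"fingers":100},
    {"delta_pos":[185,-744,-60],"turn":-64,"fingers":100}
  ]
}}

```text
time_s: 2.97
position: [0.4592, -0.1748, 0.1595]
tcp_rot: [[1.0, 0.002, 0.0], [-0.0, -0.001, 1.0], [0.002, -1.0, -0.001]]
force: [0.7, -0.1, 1.3]
opening: 1.0
```

Request:
{"fn": "jog_arm", "kwargs": {
  "steps": [
    {"delta_pos":[0,-40,-10],"turn":0,"fingers":100},
    {"delta_pos":[0,-80,-30],"turn":0,"fingers":100},
    {"delta_pos":[0,-115,-50],"turn":0,"fingers":100},
    {"delta_pos":[0,-131,-70],"turn":0,"fingers":100},
    {"delta_pos":[0,-131,-70],"turn":0,"fingers":100}
  ]
}}

```text
time_s: 3.38
position: [0.458, -0.3073, 0.0861]
tcp_rot: [[1.0, -0.002, 0.004], [-0.004, 0.001, 1.0], [-0.002, -1.0, 0.001]]
force: [0.2, 0.1, 0.3]
opening: 0.996
```

Run:
```python
from h import *
t=capture('top')[:,:,::-1];s=capture('scene')[:,:,::-1]
W=np.zeros((420,800,3),np.uint8)
W[:400,:400]=cv2.resize(t[230:330,400:500],(400,400),interpolation=cv2.INTER_CUBIC);W[:400,400:]=cv2.resize(s[250:350,340:440],(400,400),interpolation=cv2.INTER_CUBIC)
cv2.imwrite('pics/hov.png',W);st=read_state();print(st['position'],st['force'])
```

```text
[ 0.45816205 -0.30332583  0.08861764] [-0.40571152 -0.39935883  0.13813687]
```

View pics/hov.png

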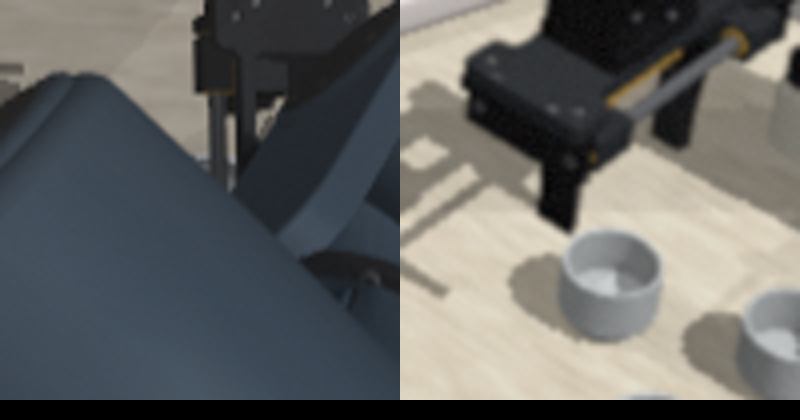

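Run:
```python
from h import *
st=read_state();p=st['position'];print(p,st['time_s'],st['qvel'].round(1))
for d in(-.051,0,.051): print(proj('scene',[p[0]+d,p[1],p[2]-.017]))
```

```text
[ 0.45816205 -0.30332583  0.08861764] 3.4833 [ 2.1 -2.5  1.   0.3  0.3 -0. ]
[375.95444393 314.51898294]
[390.87764344 303.10789787]
[405.09528809 292.23631819]
```

Request:
{"fn": "jog_arm", "kwargs": {
  "steps": [
    {"delta_pos":[0,0,0],"turn":0,"fingers":100},
    {"delta_pos":[0,0,0],"turn":0,"fingers":100},
    {"delta_pos":[0,0,0],"turn":0,"fingers":100}
  ]
}}

```text
time_s: 3.73
position: [0.4595, -0.3024, 0.0907]
tcp_rot: [[1.0, 0.001, -0.002], [0.002, -0.001, 1.0], [0.001, -1.0, -0.001]]
force: [0.1, 0.2, 0.3]
opening: 0.997
```

Run:
```python
from h import *
s=capture('scene')[:,:,::-1]
cv2.imwrite('pics/hov2.png',cv2.resize(s[250:350,340:440],(600,600),interpolation=cv2.INTER_CUBIC))
st=read_state();p=st['position'];print(p,st['time_s'],st['qvel'].round(1))
for d in(-.051,0,.051): print((proj('scene',[p[0]+d,p[1],p[2]-.017])-[340,250])*6)
```

```text
[ 0.45954658 -0.30251099  0.09060281] 3.7833 [-0.2  0.3 -0.2 -0.  -0.  -0.1]
[216.9212025  379.92024225]
[306.42458308 311.63316398]
[391.69664609 246.57439185]
```

View pics/hov2.png

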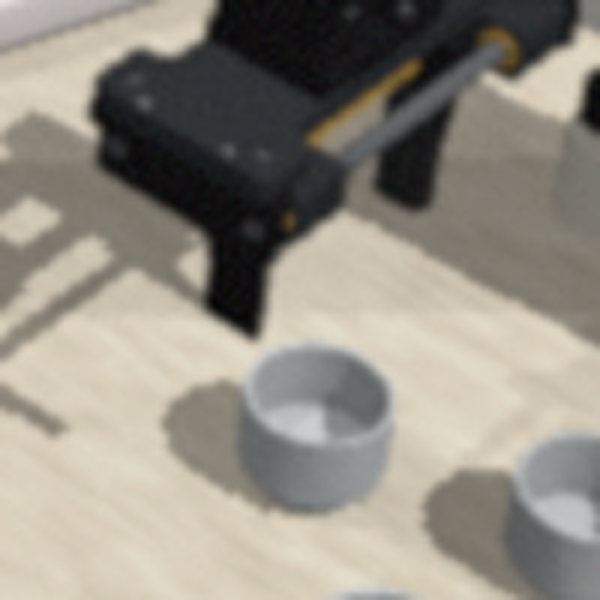

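Run:
```python
from h import *
print(proj('scene',[.274,.562,.198]),proj('scene',[.274,.562,.215]))
x=np.array([.438,.899,0])
for d in(-.051,.051): print(proj('scene',np.array([.274,.562,.198])+d*x))
for d in(-.051,.051): print(proj('top',np.array([.274,.562,.198])+d*x))
s=cv2.imread('pics/scene0.png');cv2.imwrite('pics/s0c.png',cv2.resize(s[60:160,40:160],None,fx=6,fy=6,interpolation=cv2.INTER_CUBIC))
```

```text
[ 97.51407483 143.81796459] [ 96.25828478 138.01702922]
[ 98.58946083 152.25924716]
[ 96.4913864  135.79033356]
[ 43.06984357 383.52976719]
[ -2.41945219 359.39194199]
```

View pics/s0c.png

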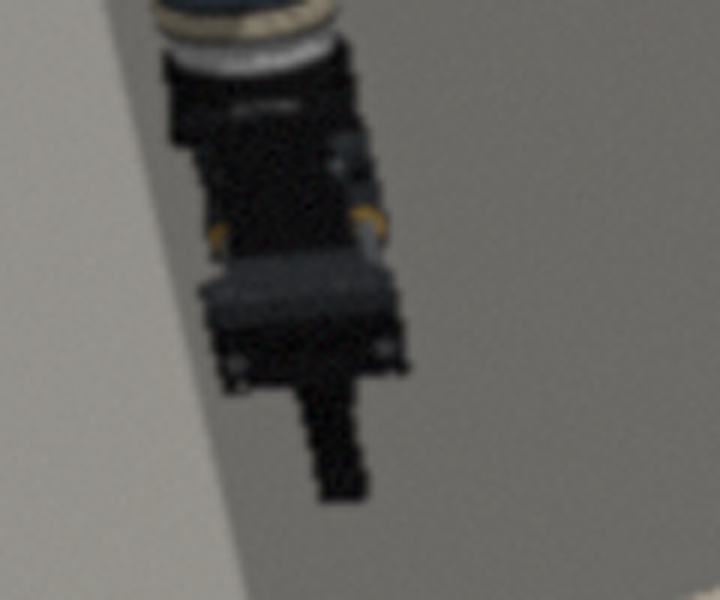

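Request:
{"fn": "jog_arm", "kwargs": {
  "steps": [
    {"delta_pos":[0,-10,-15],"turn":0,"fingers":100},
    {"delta_pos":[0,-10,-30],"turn":0,"fingers":100},
    {"delta_pos":[0,-10,-30],"turn":0,"fingers":100},
    {"delta_pos":[0,-10,-30],"turn":0,"fingers":100}
  ]
}}

```text
time_s: 4.12
position: [0.4587, -0.3124, 0.0595]
tcp_rot: [[1.0, -0.001, -0.001], [0.001, 0.001, 1.0], [-0.001, -1.0, 0.001]]
force: [-0.7, -0.4, -0.9]
opening: 1.001
```

```bash
cat > look.py <<'E'
from h import *
import sys
def look(name,cam,x0,y0,w,sc,pts=[]):
    s=capture(cam)[:,:,::-1];h=int(w*.75)
    c=cv2.resize(np.ascontiguousarray(s[y0:y0+h,x0:x0+w]),None,fx=sc,fy=sc,interpolation=cv2.INTER_CUBIC)
    for p in pts:
        u=(proj(cam,p)-[x0,y0]+.5)*sc; cv2.drawMarker(c,tuple(int(v) for v in u),(0,0,255),cv2.MARKER_CROSS,8,1)
    cv2.imwrite(f'pics/{name}.png',c); return s
def st():
    s=read_state();print('t',round(s['time_s'],2),'p',s['position'].round(4),'F',s['force'].round(2),'op',round(s['opening'],3));return s
E
python3 - <<'E'
from look import *
s=st();p=s['position']
look('hov3','scene',340,240,120,6,[[p[0]+d,p[1],p[2]-.017] for d in(-.051,0,.051)]+[[.459,-.313,.042],[.459,-.313,0]])
E
```

```text
t 4.12 p [ 0.4587 -0.3124  0.0595] F [-0.73 -0.38 -0.95] op 1.001
```

View pics/hov3.png

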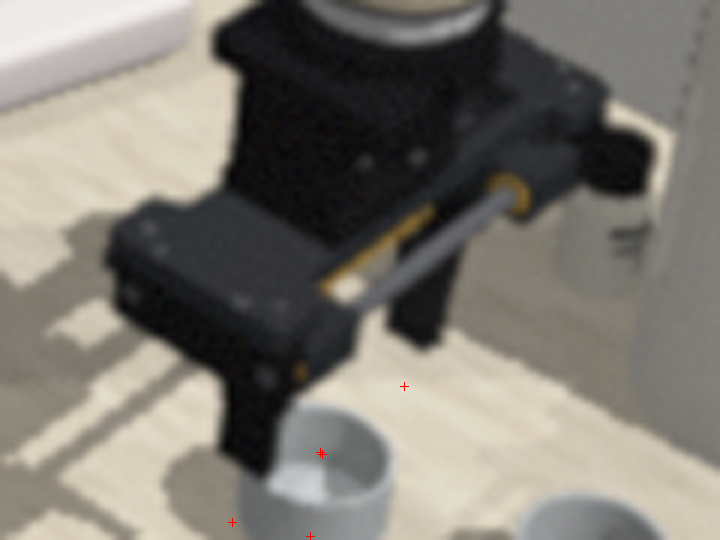

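Run:
```python
from h import *
f=lambda p:((proj('scene',p)-[340,240]+.5)*6).round()
for z in (.0425,.05,.06,.07,.08):
    print(z,[f([.4587+dx,-.3124+dy,z]).tolist() for dx,dy in ((-.0585,-.0095),(-.0585,.0095),(.0435,-.0095),(.0435,.0095))])
```

```text
0.0425 [[240.0, 546.0], [198.0, 519.0], [413.0, 408.0], [372.0, 384.0]]
0.05 [[242.0, 531.0], [200.0, 504.0], [416.0, 393.0], [374.0, 368.0]]
0.06 [[245.0, 511.0], [202.0, 483.0], [419.0, 373.0], [378.0, 348.0]]
0.07 [[247.0, 490.0], [205.0, 462.0], [423.0, 353.0], [381.0, 328.0]]
0.08 [[250.0, 469.0], [207.0, 442.0], [426.0, 332.0], [384.0, 307.0]]
```

Request:
{"fn": "jog_arm", "kwargs": {
  "steps": [
    {"delta_pos":[0,0,-8],"turn":0,"fingers":100},
    {"delta_pos":[0,0,-16],"turn":0,"fingers":100},
    {"delta_pos":[0,0,-24],"turn":0,"fingers":100},
    {"delta_pos":[0,0,-31],"turn":0,"fingers":100},
    {"delta_pos":[0,0,-31],"turn":0,"fingers":100},
    {"delta_pos":[0,0,-31],"turn":0,"fingers":100}
  ]
}}

```text
time_s: 4.67
position: [0.4585, -0.3131, 0.0276]
tcp_rot: [[1.0, -0.001, 0.0], [-0.0, 0.001, 1.0], [-0.001, -1.0, 0.001]]
force: [0.2, -0.1, -0.3]
opening: 0.998
```

Run:
```python
from look import *
s=st();p=s['position']
look('hov4','scene',340,240,120,6,[[p[0]+d,p[1],p[2]-.017] for d in(-.051,0,.051)])
```

```text
t 4.67 p [ 0.4585 -0.3131  0.0276] F [ 0.19 -0.14 -0.32] op 0.998
```

View pics/hov4.png

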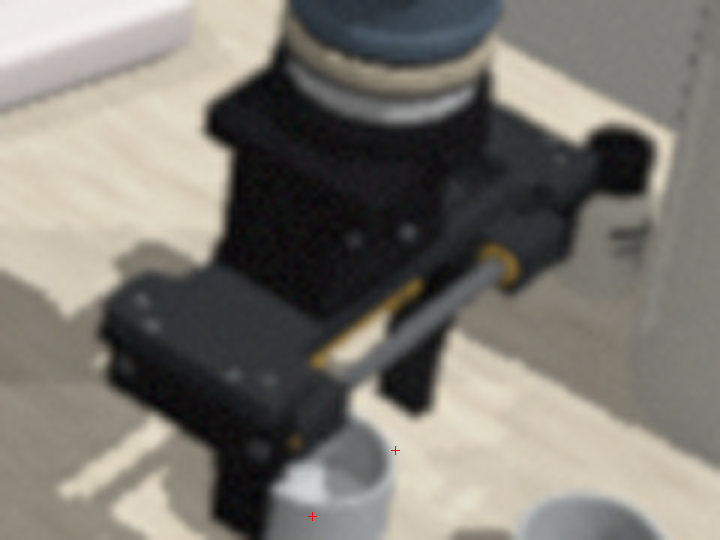

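Request:
{"fn": "jog_arm", "kwargs": {
  "steps": [
    {"delta_pos":[0,0,-5],"turn":0,"fingers":100},
    {"delta_pos":[0,0,-8],"turn":0,"fingers":100},
    {"delta_pos":[0,0,-9],"turn":0,"fingers":100},
    {"delta_pos":[0,0,-10],"turn":0,"fingers":100},
    {"delta_pos":[0,0,-11],"turn":0,"fingers":100},
    {"delta_pos":[0,0,-12],"turn":0,"fingers":100}
  ]
}}

```text
time_s: 5.22
position: [0.459, -0.3135, 0.0164]
tcp_rot: [[1.0, 0.0, 0.0], [-0.0, -0.0, 1.0], [0.0, -1.0, -0.0]]
force: [-0.6, -1.2, 0.0]
opening: 1.0
```

Request:
{"fn": "jog_arm", "kwargs": {
  "steps": [
    {"delta_pos":[0,0,-1],"turn":0,"fingers":100},
    {"delta_pos":[0,0,-2],"turn":0,"fingers":100},
    {"delta_pos":[0,0,-3],"turn":0,"fingers":100}
  ]
}}

```text
time_s: 5.47
position: [0.459, -0.3135, 0.0134]
tcp_rot: [[1.0, 0.0, 0.0], [-0.0, -0.0, 1.0], [0.0, -1.0, -0.0]]
force: [0.3, -0.5, -1.5]
opening: 0.999
```

Request:
{"fn": "jog_arm", "kwargs": {
  "steps": [
    {"delta_pos":[0,0,-2],"turn":0,"fingers":100},
    {"delta_pos":[0,0,-4],"turn":0,"fingers":100},
    {"delta_pos":[0,0,-6],"turn":0,"fingers":100},
    {"delta_pos":[0,0,-6],"turn":0,"fingers":100}
  ]
}}

```text
time_s: 5.8
position: [0.4587, -0.3132, 0.007]
tcp_rot: [[1.0, -0.001, 0.0], [-0.0, 0.001, 1.0], [-0.001, -1.0, 0.001]]
force: [-0.1, -0.9, -0.7]
opening: 0.996
```

Run:
```python
from look import *
s=st();p=s['position']
look('hov5','scene',340,250,120,6,[[p[0]+dx,p[1]+dy,z] for dx in (-.0585,.0435) for dy in(-.0095,.0095) for z in (0,.02)])
```

```text
t 5.8 p [ 0.4587 -0.3132  0.007 ] F [-0.14 -0.86 -0.65] op 0.996
```

View pics/hov5.png

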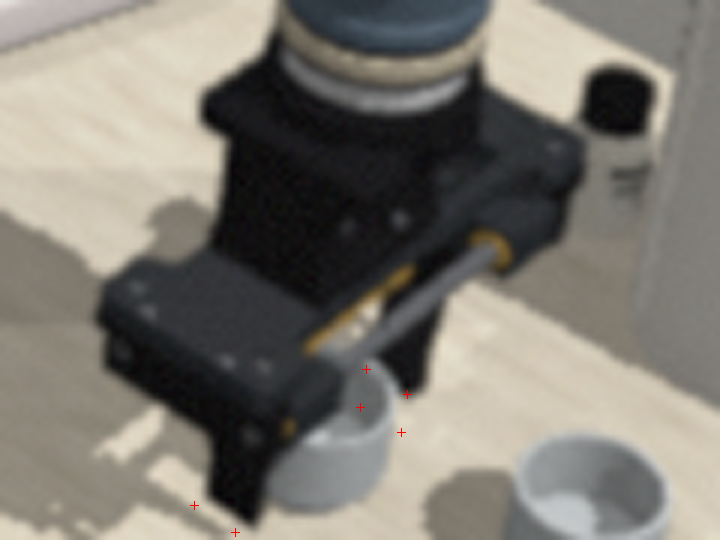

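Request:
{"fn": "jog_arm", "kwargs": {
  "steps": [
    {"delta_pos":[0,0,-3],"turn":0,"fingers":100},
    {"delta_pos":[0,0,-6],"turn":0,"fingers":100},
    {"delta_pos":[0,0,-9],"turn":0,"fingers":100},
    {"delta_pos":[0,0,-10],"turn":0,"fingers":100},
    {"delta_pos":[0,0,-11],"turn":0,"fingers":100}
  ]
}}

```text
time_s: 6.27
position: [0.4588, -0.3133, -0.0039]
tcp_rot: [[1.0, -0.0, -0.0], [0.0, 0.0, 1.0], [-0.0, -1.0, 0.0]]
force: [-0.7, -0.3, -0.6]
opening: 1.002
```

Request:
{"fn": "jog_arm", "kwargs": {
  "steps": [
    {"delta_pos":[0,0,-1],"turn":0,"fingers":100},
    {"delta_pos":[0,0,-2],"turn":0,"fingers":100},
    {"delta_pos":[0,0,-3],"turn":0,"fingers":100},
    {"delta_pos":[0,0,-3],"turn":0,"fingers":100}
  ]
}}

```text
time_s: 6.6
position: [0.4589, -0.3134, -0.0067]
tcp_rot: [[1.0, -0.0, 0.0], [-0.0, 0.0, 1.0], [-0.0, -1.0, 0.0]]
force: [0.1, 0.5, 1.0]
opening: 1.0
```

Run:
```python
from look import *
s=st();p=s['position']
look('hov6','scene',340,250,120,6,[[p[0]+dx,p[1]+dy,0] for dx in (-.0585,.0435,-.0435) for dy in(-.0095,.0095)])
```

```text
t 6.6 p [ 0.4589 -0.3134 -0.0067] F [0.07 0.5  0.96] op 1.0
```

View pics/hov6.png

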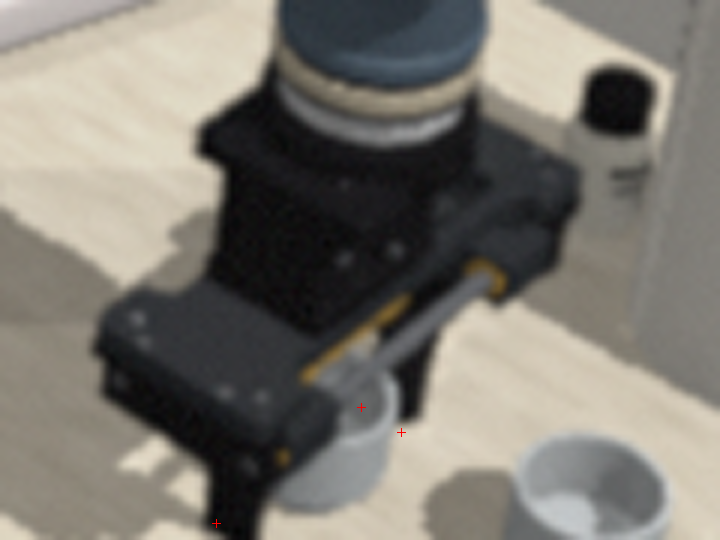

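Request:
{"fn": "jog_arm", "kwargs": {
  "steps": [
    {"delta_pos":[0,0,-1],"turn":0,"fingers":100},
    {"delta_pos":[0,0,-2],"turn":0,"fingers":100},
    {"delta_pos":[0,0,-3],"turn":0,"fingers":100},
    {"delta_pos":[0,0,-3],"turn":0,"fingers":100}
  ]
}}

```text
time_s: 6.98
position: [0.4591, -0.3136, -0.0076]
tcp_rot: [[1.0, 0.0, -0.0], [0.0, -0.001, 1.0], [0.0, -1.0, -0.001]]
force: [-2.0, 0.9, 13.9]
opening: 0.995
```

Request:
{"fn": "jog_arm", "kwargs": {
  "steps": [
    {"delta_pos":[0,0,7],"turn":0,"fingers":100},
    {"delta_pos":[0,0,14],"turn":0,"fingers":100},
    {"delta_pos":[0,0,14],"turn":0,"fingers":80},
    {"delta_pos":[0,0,14],"turn":0,"fingers":70},
    {"delta_pos":[0,0,14],"turn":0,"fingers":66},
    {"delta_pos":[0,0,14],"turn":0,"fingers":60},
    {"delta_pos":[0,0,14],"turn":0,"fingers":40},
    {"delta_pos":[0,0,14],"turn":0,"fingers":30},
    {"delta_pos":[0,0,14],"turn":0,"fingers":30}
  ]
}}

```text
time_s: 7.73
position: [0.4586, -0.3132, 0.004]
tcp_rot: [[1.0, -0.001, 0.0], [-0.0, 0.001, 1.0], [-0.001, -1.0, 0.001]]
force: [-0.2, 0.6, -2.5]
opening: 0.642
```

Run:
```python
from look import *
s=st();p=s['position']
look('g1','scene',340,250,120,6,[])
```

```text
t 7.73 p [ 0.4586 -0.3132  0.004 ] F [-0.2   0.61 -2.46] op 0.642
```

View pics/g1.png

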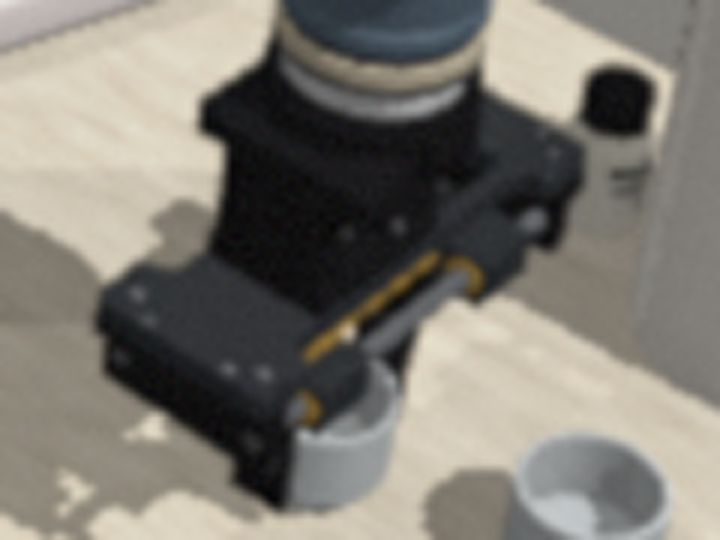

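Request:
{"fn": "jog_arm", "kwargs": {
  "steps": [
    {"delta_pos":[0,0,20],"turn":0,"fingers":30},
    {"delta_pos":[0,0,50],"turn":0,"fingers":30},
    {"delta_pos":[0,0,80],"turn":0,"fingers":30},
    {"delta_pos":[5,15,100],"turn":0,"fingers":30},
    {"delta_pos":[20,48,100],"turn":0,"fingers":30},
    {"delta_pos":[35,83,100],"turn":0,"fingers":30},
    {"delta_pos":[50,118,100],"turn":0,"fingers":30},
    {"delta_pos":[65,153,100],"turn":0,"fingers":30},
    {"delta_pos":[80,188,100],"turn":0,"fingers":30},
    {"delta_pos":[95,222,100],"turn":0,"fingers":30},
    {"delta_pos":[110,256,100],"turn":0,"fingers":30},
    {"delta_pos":[125,285,100],"turn":0,"fingers":30},
    {"delta_pos":[140,310,95],"turn":0,"fingers":30},
    {"delta_pos":[153,325,90],"turn":0,"fingers":30},
    {"delta_pos":[153,325,85],"turn":0,"fingers":30},
    {"delta_pos":[153,325,85],"turn":0,"fingers":30}
  ]
}}

```text
time_s: 9.12
position: [0.6111, 0.0127, 0.0879]
tcp_rot: [[1.0, -0.003, -0.002], [0.002, 0.0, 1.0], [-0.003, -1.0, 0.0]]
force: [-1.0, -1.0, -1.4]
opening: 0.645
```

Run:
```python
from look import *
s=st();p=s['position']
look('p1','scene',270,150,120,6,[[.612,.012,.054]])
look('p1t','top',240,150,140,5,[[.612,.012,.054]])
```

```text
t 9.12 p [0.6111 0.0127 0.0879] F [-1.04 -0.96 -1.37] op 0.645
```

View pics/p1.png

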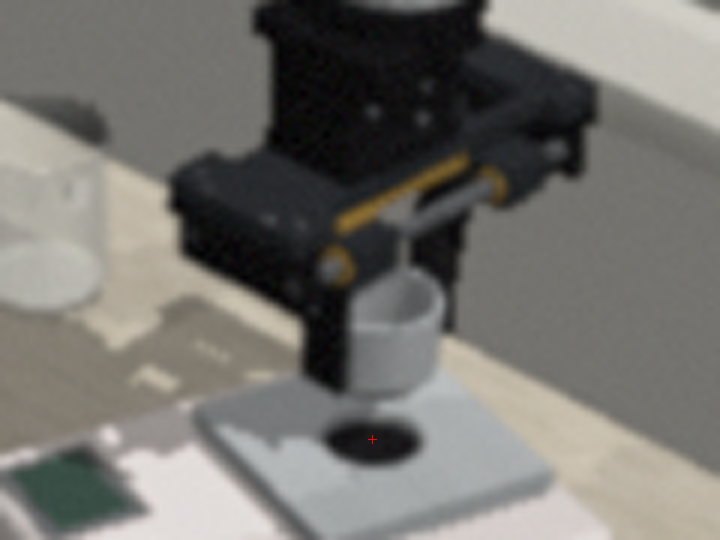

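View pics/p1t.png

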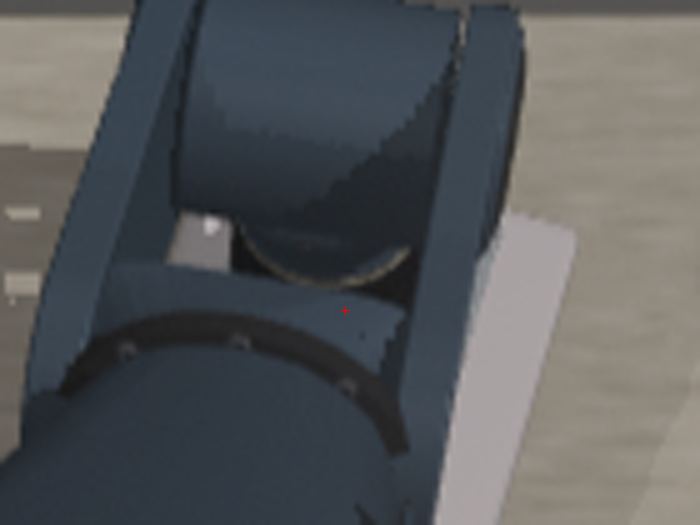

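```bash
cat > ov.py <<'E'
from h import *
def ov(src,dst,x0,y0,sc,cands,zb):
    c=cv2.imread(src);outs=[]
    for (x,y) in cands:
        d=c.copy();a=np.linspace(0,2*np.pi,60)
        for r,z,col in((.028,zb+.042,(0,0,255)),(.025,zb+.042,(0,255,255)),(.028,zb+.008,(0,255,0)),(.021,zb,(255,0,255))):
            P=np.array([(proj('scene',[x+r*np.cos(t),y+r*np.sin(t),z])-[x0,y0]+.5)*sc for t in a]).astype(int)
            cv2.polylines(d,[P],True,col,1)
        outs.append(d)
    cv2.imwrite(dst,np.hstack(outs))
E
python3 - <<'E'
from ov import *
c=cv2.imread('pics/p1.png')
ov('pics/p1.png','pics/o1.png',270,150,6,[(.6111,.0127),(.6191,.0127)],.084)
o=cv2.imread('pics/o1.png');o=np.hstack([o[200:500,250:550],o[200:500,970:1270]]);cv2.imwrite('pics/o1c.png',cv2.resize(o,(800,400)))
E
```

```text
(no output)
```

View pics/o1c.png

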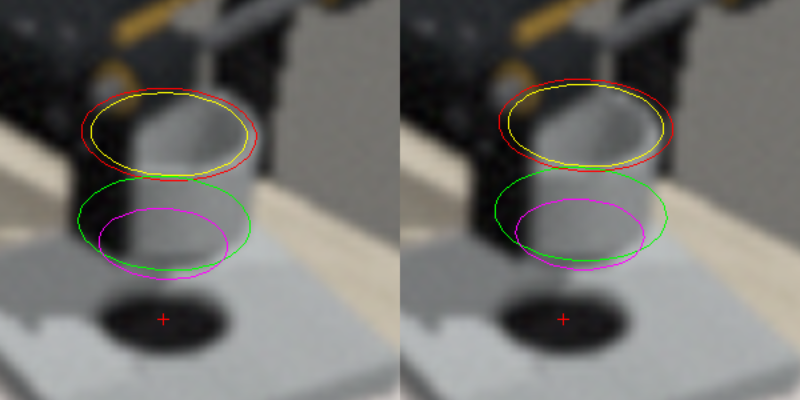

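Request:
{"fn": "jog_arm", "kwargs": {
  "steps": [
    {"delta_pos":[0,0,-8],"turn":0,"fingers":30},
    {"delta_pos":[0,0,-16],"turn":0,"fingers":30},
    {"delta_pos":[0,0,-22],"turn":0,"fingers":30},
    {"delta_pos":[0,0,-25],"turn":0,"fingers":30},
    {"delta_pos":[0,0,-25],"turn":0,"fingers":30},
    {"delta_pos":[0,0,-25],"turn":0,"fingers":30}
  ]
}}

```text
time_s: 9.72
position: [0.6117, 0.0113, 0.064]
tcp_rot: [[1.0, -0.001, 0.001], [-0.001, 0.0, 1.0], [-0.001, -1.0, 0.0]]
force: [-0.4, 0.3, -1.8]
opening: 0.639
```

Run:
```python
from look import *
from ov import ov
s=st();p=s['position']
look('p2','scene',290,170,80,10,[])
ov('pics/p2.png','pics/o2.png',290,170,10,[(p[0],p[1])],p[2]-.004)
```

```text
t 9.72 p [0.6117 0.0113 0.064 ] F [-0.4   0.34 -1.79] op 0.639
```

View pics/o2.png

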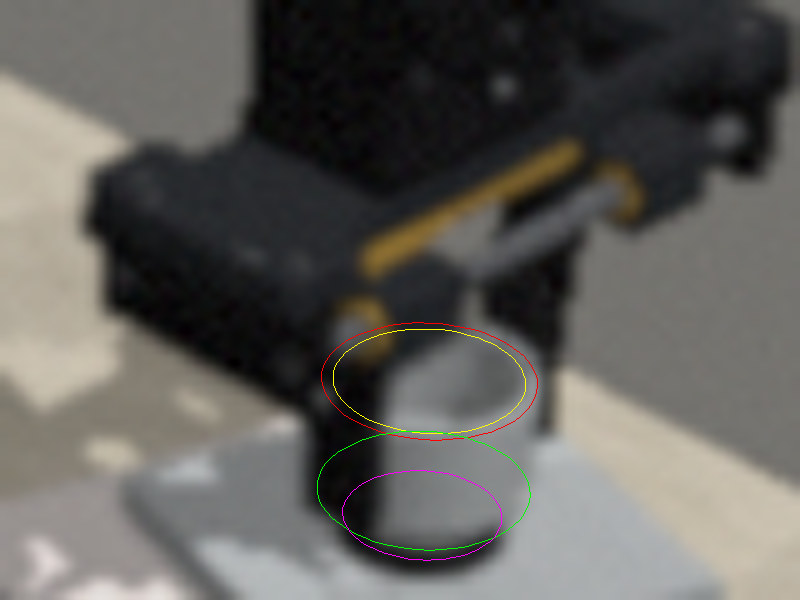

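Request:
{"fn": "jog_arm", "kwargs": {
  "steps": [
    {"delta_pos":[0,0,-2],"turn":0,"fingers":30},
    {"delta_pos":[0,0,-4],"turn":0,"fingers":30},
    {"delta_pos":[0,0,-5],"turn":0,"fingers":30},
    {"delta_pos":[0,0,-6],"turn":0,"fingers":30},
    {"delta_pos":[0,0,-7],"turn":0,"fingers":30},
    {"delta_pos":[0,0,-7],"turn":0,"fingers":30}
  ]
}}

```text
time_s: 10.27
position: [0.6118, 0.0116, 0.0572]
tcp_rot: [[1.0, -0.0, -0.0], [0.0, 0.0, 1.0], [-0.0, -1.0, 0.0]]
force: [0.7, 0.1, -1.6]
opening: 0.644
```

Request:
{"fn": "jog_arm", "kwargs": {
  "steps": [
    {"delta_pos":[0,0,-0.7],"turn":0,"fingers":30},
    {"delta_pos":[0,0,-1.4],"turn":0,"fingers":30},
    {"delta_pos":[0,0,-2],"turn":0,"fingers":30},
    {"delta_pos":[0,0,-2],"turn":0,"fingers":30}
  ]
}}

```text
time_s: 10.6
position: [0.6119, 0.0116, 0.0553]
tcp_rot: [[1.0, -0.0, 0.0], [-0.0, 0.0, 1.0], [-0.0, -1.0, 0.0]]
force: [-0.5, -0.5, -1.2]
opening: 0.645
```

Request:
{"fn": "jog_arm", "kwargs": {
  "steps": [
    {"delta_pos":[0,0,-0.7],"turn":0,"fingers":30},
    {"delta_pos":[0,0,-1.4],"turn":0,"fingers":30},
    {"delta_pos":[0,0,-2.1],"turn":0,"fingers":30},
    {"delta_pos":[0,0,-2.8],"turn":0,"fingers":30},
    {"delta_pos":[0,0,-2.8],"turn":0,"fingers":30}
  ]
}}

```text
time_s: 11.02
position: [0.6118, 0.0116, 0.0524]
tcp_rot: [[1.0, -0.0, 0.0], [-0.0, 0.0, 1.0], [-0.0, -1.0, 0.0]]
force: [0.1, -0.5, -1.8]
opening: 0.638
```

Request:
{"fn": "jog_arm", "kwargs": {
  "steps": [
    {"delta_pos":[0,0,-0.7],"turn":0,"fingers":30},
    {"delta_pos":[0,0,-1.3],"turn":0,"fingers":30},
    {"delta_pos":[0,0,-1.3],"turn":0,"fingers":30}
  ]
}}

```text
time_s: 11.27
position: [0.612, 0.0115, 0.0513]
tcp_rot: [[1.0, 0.0, 0.0], [-0.0, -0.0, 1.0], [0.0, -1.0, -0.0]]
force: [-0.4, -0.1, -1.4]
opening: 0.641
```

Run:
```python
from look import *
s=st();p=s['position']
look('p3','scene',290,170,80,10,[])
```

```text
t 11.27 p [0.612  0.0115 0.0513] F [-0.41 -0.15 -1.36] op 0.641
```

View pics/p3.png

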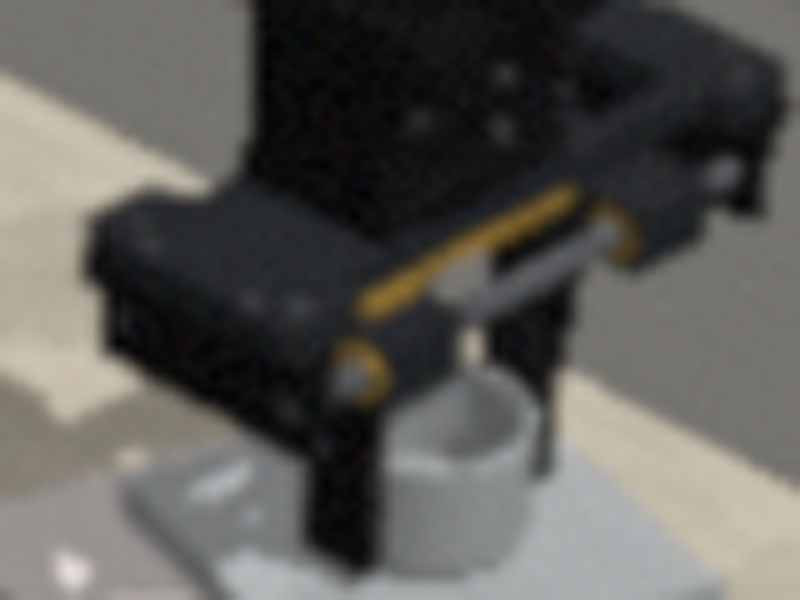

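Request:
{"fn": "jog_arm", "kwargs": {
  "steps": [
    {"delta_pos":[0,0,0],"turn":0,"fingers":70},
    {"delta_pos":[0,0,0],"turn":0,"fingers":85},
    {"delta_pos":[0,0,0],"turn":0,"fingers":100},
    {"delta_pos":[0,0,0],"turn":0,"fingers":100},
    {"delta_pos":[0,0,0],"turn":0,"fingers":100},
    {"delta_pos":[0,0,10],"turn":0,"fingers":100},
    {"delta_pos":[0,0,30],"turn":0,"fingers":100},
    {"delta_pos":[0,0,60],"turn":0,"fingers":100},
    {"delta_pos":[0,0,90],"turn":0,"fingers":100},
    {"delta_pos":[-30,0,90],"turn":0,"fingers":60},
    {"delta_pos":[-70,0,90],"turn":0,"fingers":30},
    {"delta_pos":[-110,2,90],"turn":0,"fingers":0},
    {"delta_pos":[-134,3,90],"turn":0,"fingers":0},
    {"delta_pos":[-134,3,90],"turn":0,"fingers":0}
  ]
}}

```text
time_s: 12.48
position: [0.4702, 0.016, 0.1415]
tcp_rot: [[1.0, -0.009, -0.0], [0.0, 0.002, 1.0], [-0.009, -1.0, 0.002]]
force: [-0.6, 0.4, -0.7]
opening: 0.708
```

Run:
```python
from look import *
from ov import ov
s=st();p=s['position']
look('k1','scene',270,170,100,8,[[.478,.015,.053]])
ov('pics/k1.png','pics/ok1.png',270,170,8,[(.612,.0117)],.047)
for r in tip_of('cup_center','scene'): print(r)
```

```text
t 12.48 p [0.4702 0.016  0.1415] F [-0.57  0.39 -0.71] op 0.708
{'position': [0.4872, -0.4096, 0.0214], 'confidence': 0.73}
{'position': [0.3732, -0.4016, 0.0204], 'confidence': 0.65}
{'position': [0.6119, 0.0108, 0.0652], 'confidence': 0.55}
```

View pics/ok1.png

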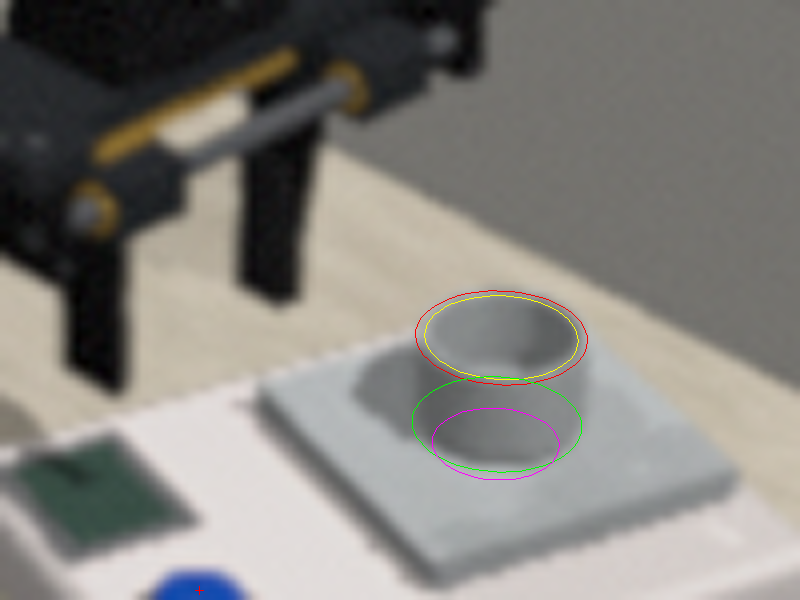

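Request:
{"fn": "jog_arm", "kwargs": {
  "steps": [
    {"delta_pos":[0,0,-10],"turn":0,"fingers":0},
    {"delta_pos":[0,0,-30],"turn":0,"fingers":0},
    {"delta_pos":[0,0,-50],"turn":0,"fingers":0},
    {"delta_pos":[0,0,-65],"turn":0,"fingers":0},
    {"delta_pos":[0,0,-75],"turn":0,"fingers":0},
    {"delta_pos":[0,0,-81],"turn":0,"fingers":0},
    {"delta_pos":[0,0,-81],"turn":0,"fingers":0},
    {"delta_pos":[0,0,-81],"turn":0,"fingers":0}
  ]
}}

```text
time_s: 13.25
position: [0.4793, 0.0143, 0.0604]
tcp_rot: [[1.0, 0.001, 0.0], [-0.0, -0.0, 1.0], [0.001, -1.0, -0.0]]
force: [0.7, -0.5, -0.7]
opening: 0.033
```

Run:
```python
from look import *
s=st();p=s['position']
look('k2','scene',260,190,100,8,[[.478,.015,.053],[p[0],p[1],p[2]+.0075]])
```

```text
t 13.25 p [0.4793 0.0143 0.0604] F [ 0.71 -0.46 -0.71] op 0.033
```

View pics/k2.png

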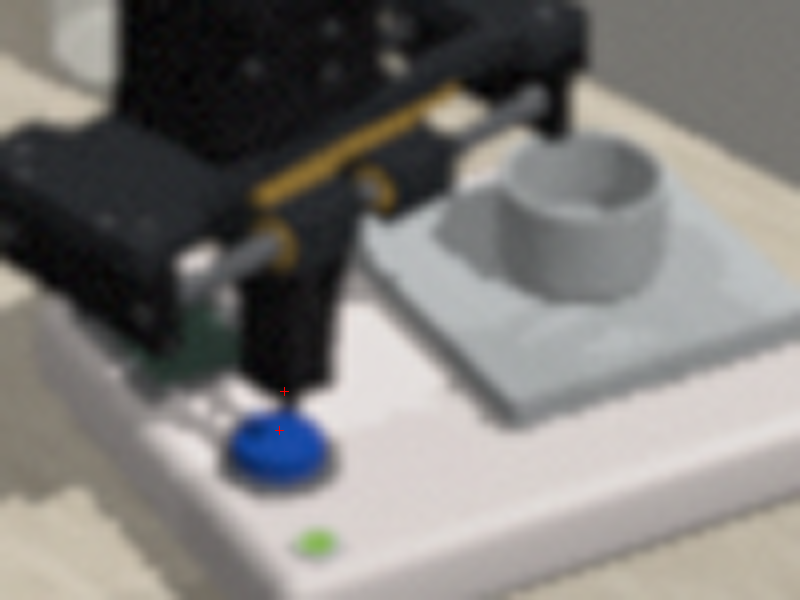

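Request:
{"fn": "jog_arm", "kwargs": {
  "steps": [
    {"delta_pos":[-1,1,10],"turn":7,"fingers":0},
    {"delta_pos":[-1,1,10],"turn":14,"fingers":0},
    {"delta_pos":[-1,1,10],"turn":21,"fingers":0},
    {"delta_pos":[-1,1,10],"turn":28,"fingers":0},
    {"delta_pos":[-1,1,10],"turn":35,"fingers":0},
    {"delta_pos":[-1,1,10],"turn":42,"fingers":0},
    {"delta_pos":[-1,1,10],"turn":49,"fingers":0},
    {"delta_pos":[-1,1,10],"turn":56,"fingers":0},
    {"delta_pos":[-1,1,10],"turn":63,"fingers":0},
    {"delta_pos":[-1,1,10],"turn":70,"fingers":0},
    {"delta_pos":[-1,1,10],"turn":77,"fingers":0},
    {"delta_pos":[-1,1,10],"turn":84,"fingers":0},
    {"delta_pos":[-1,1,6],"turn":90,"fingers":0},
    {"delta_pos":[-1,1,0],"turn":90,"fingers":0},
    {"delta_pos":[-1,1,-3],"turn":90,"fingers":0},
    {"delta_pos":[-1,1,-5],"turn":90,"fingers":0},
    {"delta_pos":[-1,1,-5],"turn":90,"fingers":0}
  ]
}}

```text
time_s: 14.72
position: [0.4768, 0.0156, 0.0551]
tcp_rot: [[0.002, -0.001, -1.0], [1.0, 0.0, 0.002], [0.0, -1.0, 0.001]]
force: [0.5, -0.6, -0.1]
opening: 0.006
```

Request:
{"fn": "jog_arm", "kwargs": {
  "steps": [
    {"delta_pos":[0,0,-2],"turn":0,"fingers":0},
    {"delta_pos":[0,0,-4],"turn":0,"fingers":0},
    {"delta_pos":[0,0,-5],"turn":0,"fingers":0},
    {"delta_pos":[0,0,-6],"turn":0,"fingers":0},
    {"delta_pos":[0,0,-7],"turn":0,"fingers":0},
    {"delta_pos":[0,0,-8],"turn":0,"fingers":0},
    {"delta_pos":[0,0,-8],"turn":0,"fingers":0}
  ]
}}

```text
time_s: 15.3
position: [0.4769, 0.0156, 0.0472]
tcp_rot: [[0.0, -0.0, -1.0], [1.0, 0.0, 0.0], [0.0, -1.0, 0.0]]
force: [1.0, 0.0, 0.6]
opening: 0.007
```

Request:
{"fn": "jog_arm", "kwargs": {
  "steps": [
    {"delta_pos":[0,0,-1],"turn":0,"fingers":0},
    {"delta_pos":[0,0,-2],"turn":0,"fingers":0},
    {"delta_pos":[0,0,-2],"turn":0,"fingers":0},
    {"delta_pos":[0,0,-2],"turn":0,"fingers":0}
  ]
}}

```text
time_s: 15.63
position: [0.4769, 0.0156, 0.0453]
tcp_rot: [[-0.0, -0.0, -1.0], [1.0, 0.0, -0.0], [0.0, -1.0, 0.0]]
force: [-0.3, 0.4, 0.1]
opening: 0.0
```

Request:
{"fn": "jog_arm", "kwargs": {
  "steps": [
    {"delta_pos":[0,0,-1],"turn":0,"fingers":0},
    {"delta_pos":[0,0,-2],"turn":0,"fingers":0},
    {"delta_pos":[0,0,-2],"turn":0,"fingers":0},
    {"delta_pos":[0,0,-2],"turn":0,"fingers":0}
  ]
}}

```text
time_s: 15.97
position: [0.4771, 0.0155, 0.0433]
tcp_rot: [[-0.0, 0.0, -1.0], [1.0, -0.0, -0.0], [-0.0, -1.0, -0.0]]
force: [-0.2, -0.2, -0.2]
opening: 0.011
```

Request:
{"fn": "jog_arm", "kwargs": {
  "steps": [
    {"delta_pos":[0,0,-1],"turn":0,"fingers":0},
    {"delta_pos":[0,0,-2],"turn":0,"fingers":0},
    {"delta_pos":[0,0,-2],"turn":0,"fingers":0},
    {"delta_pos":[0,0,-2],"turn":0,"fingers":0}
  ]
}}

```text
time_s: 16.3
position: [0.477, 0.0155, 0.0415]
tcp_rot: [[-0.0, 0.0, -1.0], [1.0, -0.0, -0.0], [-0.0, -1.0, -0.0]]
force: [-1.0, -0.1, 4.2]
opening: -0.0
```

Run:
```python
from look import *
s=st();p=s['position']
look('k3','scene',260,190,100,8,[])
```

```text
t 16.3 p [0.477  0.0155 0.0415] F [-1.01 -0.05  4.25] op -0.0
```

View pics/k3.png

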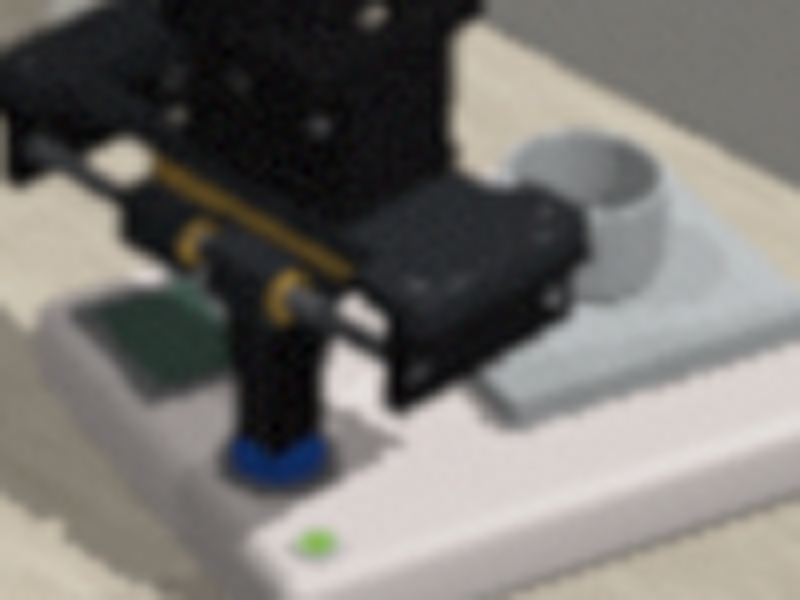

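Request:
{"fn": "jog_arm", "kwargs": {
  "steps": [
    {"delta_pos":[0,0,-1],"turn":0,"fingers":0},
    {"delta_pos":[0,0,-1.5],"turn":0,"fingers":0},
    {"delta_pos":[0,0,-1.5],"turn":0,"fingers":0}
  ]
}}

```text
time_s: 16.6
position: [0.477, 0.0155, 0.04]
tcp_rot: [[0.0, 0.0, -1.0], [1.0, -0.0, 0.0], [-0.0, -1.0, -0.0]]
force: [-0.5, 0.4, 5.8]
opening: 0.006
```

Request:
{"fn": "jog_arm", "kwargs": {
  "steps": [
    {"delta_pos":[0,0,-0.7],"turn":0,"fingers":0},
    {"delta_pos":[0,0,-1.2],"turn":0,"fingers":0},
    {"delta_pos":[0,0,-1.2],"turn":0,"fingers":0}
  ]
}}

```text
time_s: 16.85
position: [0.4771, 0.0155, 0.0389]
tcp_rot: [[0.0, 0.0, -1.0], [1.0, -0.0, 0.0], [-0.0, -1.0, -0.0]]
force: [-0.6, 0.9, 6.6]
opening: 0.005
```

Request:
{"fn": "jog_arm", "kwargs": {
  "steps": [
    {"delta_pos":[0,0,-0.6],"turn":0,"fingers":0},
    {"delta_pos":[0,0,-0.6],"turn":0,"fingers":0},
    {"delta_pos":[0,0,-0.6],"turn":0,"fingers":0},
    {"delta_pos":[0,0,-0.6],"turn":0,"fingers":0},
    {"delta_pos":[0,0,-0.6],"turn":0,"fingers":0},
    {"delta_pos":[0,0,-0.6],"turn":0,"fingers":0},
    {"delta_pos":[0,0,-0.6],"turn":0,"fingers":0},
    {"delta_pos":[0,0,-0.6],"turn":0,"fingers":0},
    {"delta_pos":[0,0,-0.6],"turn":0,"fingers":0},
    {"delta_pos":[0,0,-0.6],"turn":0,"fingers":0},
    {"delta_pos":[0,0,-0.6],"turn":0,"fingers":0},
    {"delta_pos":[0,0,-0.6],"turn":0,"fingers":0},
    {"delta_pos":[0,0,-0.6],"turn":0,"fingers":0},
    {"delta_pos":[0,0,-0.6],"turn":0,"fingers":0},
    {"delta_pos":[0,0,-0.6],"turn":0,"fingers":0},
    {"delta_pos":[0,0,-0.6],"turn":0,"fingers":0}
  ]
}}

```text
time_s: 18.18
position: [0.4771, 0.0155, 0.0386]
tcp_rot: [[-0.0, 0.001, -1.0], [1.0, -0.0, -0.0], [-0.0, -1.0, -0.001]]
force: [-1.5, 0.1, 9.3]
opening: 0.005
```

Request:
{"fn": "jog_arm", "kwargs": {
  "steps": [
    {"delta_pos":[0,0,6],"turn":0,"fingers":0},
    {"delta_pos":[0,0,20],"turn":0,"fingers":0},
    {"delta_pos":[0,0,50],"turn":0,"fingers":0},
    {"delta_pos":[0,0,90],"turn":0,"fingers":30},
    {"delta_pos":[0,30,110],"turn":0,"fingers":60},
    {"delta_pos":[0,70,120],"turn":0,"fingers":100},
    {"delta_pos":[0,110,120],"turn":0,"fingers":100},
    {"delta_pos":[0,150,120],"turn":0,"fingers":100},
    {"delta_pos":[0,180,120],"turn":0,"fingers":100},
    {"delta_pos":[0,200,120],"turn":0,"fingers":100},
    {"delta_pos":[0,200,120],"turn":0,"fingers":100}
  ]
}}

```text
time_s: 19.1
position: [0.4765, 0.2191, 0.1578]
tcp_rot: [[-0.004, 0.0, -1.0], [1.0, 0.001, -0.004], [0.001, -1.0, -0.0]]
force: [-0.5, -0.0, 0.4]
opening: 0.529
```

Run:
```python
from look import *
s=st()
sc=look('b1','scene',190,150,160,5,[])
t=cv2.imread('pics/top0.png');s0=cv2.imread('pics/scene0.png')
print('cap top',back('top',(171.9,269.7),.066))
# dark cap centroid
for n,im,uv in(('top',t,(172,270)),('scene',s0,(220,196))):
    x,y=uv;w=14;g=im[y-w:y+w+1,x-w:x+w+1].max(2)
    print(n); ys,xs=np.nonzero(g<42);print(xs.mean()+x-w,ys.mean()+y-w,len(xs))
cv2.imwrite('pics/b0.png',cv2.resize(s0[180:225,195:255],None,fx=10,fy=10,interpolation=cv2.INTER_CUBIC))
for r in tip_of('cup_center','scene')[:4]: print(r)
for r in tip_of('bottle_center','scene')[:2]: print(r)
```

```text
t 19.1 p [0.4765 0.2191 0.1578] F [-0.54 -0.01  0.43] op 0.529
cap top [0.4781112  0.31564325 0.066     ]
top
172.60355029585799 270.3195266272189 169
scene
218.37313432835822 196.19402985074626 67
{'position': [0.3736, -0.4022, 0.0227], 'confidence': 0.89}
{'position': [0.4862, -0.4151, 0.0211], 'confidence': 0.87}
{'position': [0.6109, 0.0138, 0.0664], 'confidence': 0.57}
{'position': [0.4764, 0.3213, 0.0297], 'confidence': 0.6}
```

View pics/b1.png

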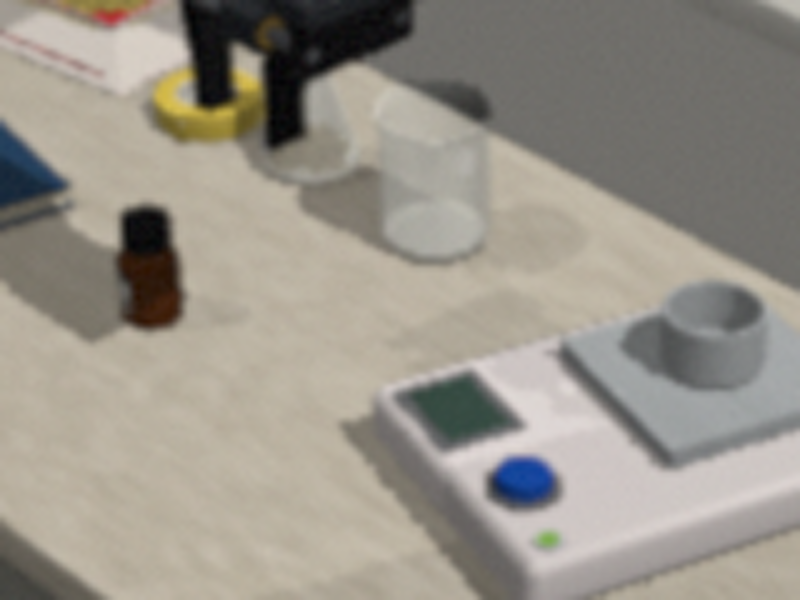

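View pics/b0.png

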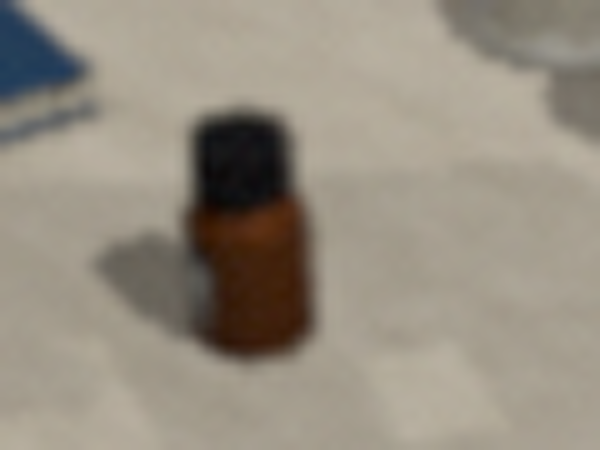

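Run:
```python
from h import *
print(back('scene',(218.8,192.3),.066),back('top',(172.2,270),.066), read_state()['position'])
```

```text
[0.4816596  0.32116637 0.066     ] [0.47744602 0.31494769 0.066     ] [0.47640505 0.21508192 0.15759447]
```

Request:
{"fn": "jog_arm", "kwargs": {
  "steps": [
    {"delta_pos":[1,30,0],"turn":0,"fingers":100},
    {"delta_pos":[1,65,-10],"turn":0,"fingers":100},
    {"delta_pos":[1,90,-30],"turn":0,"fingers":100},
    {"delta_pos":[1,97,-50],"turn":0,"fingers":100},
    {"delta_pos":[1,97,-60],"turn":0,"fingers":100},
    {"delta_pos":[1,97,-60],"turn":0,"fingers":100},
    {"delta_pos":[1,97,-60],"turn":0,"fingers":100}
  ]
}}

```text
time_s: 19.83
position: [0.4777, 0.3107, 0.0975]
tcp_rot: [[0.002, -0.002, -1.0], [1.0, -0.001, 0.002], [-0.001, -1.0, 0.002]]
force: [-0.4, 0.3, 0.5]
opening: 0.999
```

Run:
```python
from look import *
s=st();p=s['position']
look('b2','scene',170,140,100,8,[[.478,.3165,.066],[.478,.3165,0.],[p[0],p[1],p[2]+.0075]])
```

```text
t 19.83 p [0.4777 0.3107 0.0975] F [-0.38  0.25  0.49] op 0.999
```

View pics/b2.png

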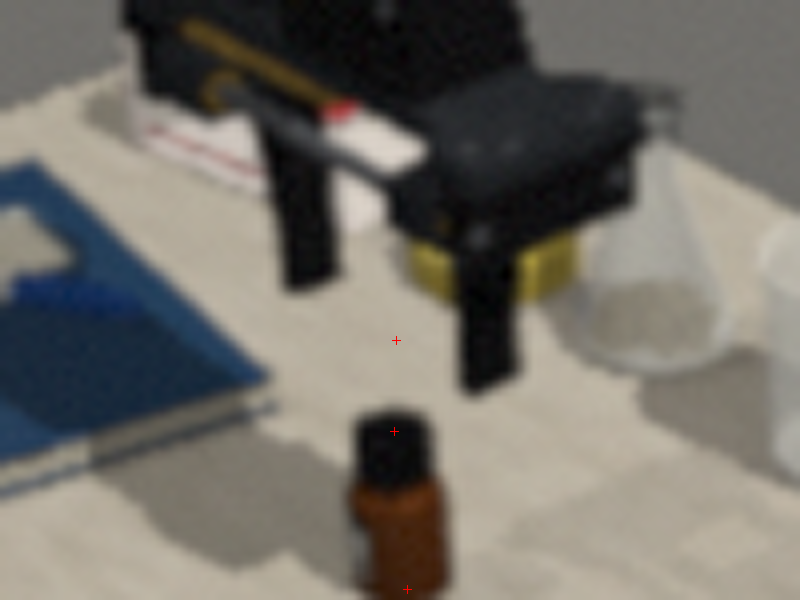

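Request:
{"fn": "jog_arm", "kwargs": {
  "steps": [
    {"delta_pos":[1,6,-10],"turn":0,"fingers":100},
    {"delta_pos":[1,6,-30],"turn":0,"fingers":100},
    {"delta_pos":[1,6,-50],"turn":0,"fingers":100},
    {"delta_pos":[1,6,-65],"turn":0,"fingers":100},
    {"delta_pos":[1,6,-70],"turn":0,"fingers":100},
    {"delta_pos":[1,6,-70],"turn":0,"fingers":100},
    {"delta_pos":[1,6,-70],"turn":0,"fingers":100}
  ]
}}

```text
time_s: 20.47
position: [0.4796, 0.3185, 0.0285]
tcp_rot: [[0.001, 0.001, -1.0], [1.0, 0.0, 0.001], [0.0, -1.0, -0.001]]
force: [-0.4, -0.4, -0.2]
opening: 0.998
```

Run:
```python
from look import *
s=st();p=s['position']
look('b3','scene',170,150,100,8,[])
```

```text
t 20.47 p [0.4796 0.3185 0.0285] F [-0.38 -0.38 -0.23] op 0.998
```

View pics/b3.png

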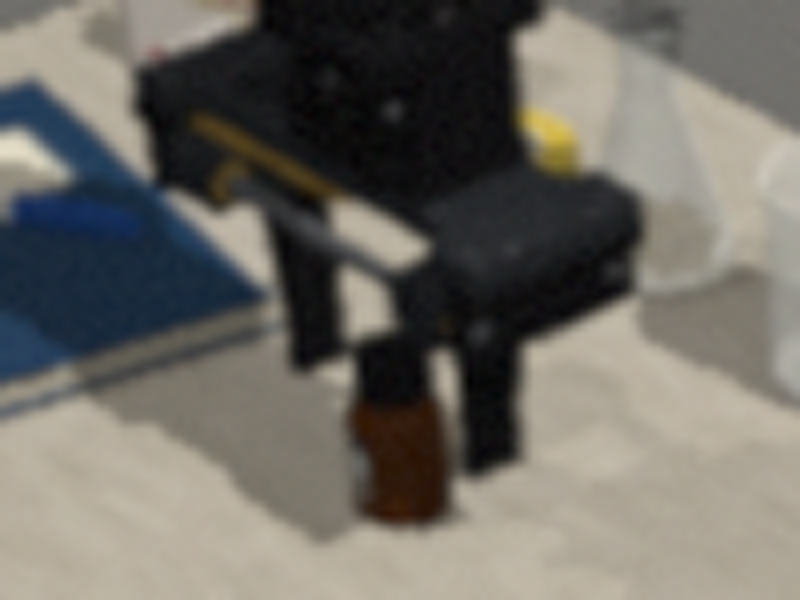

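Request:
{"fn": "jog_arm", "kwargs": {
  "steps": [
    {"delta_pos":[0,0,0],"turn":0,"fingers":70},
    {"delta_pos":[0,0,0],"turn":0,"fingers":50},
    {"delta_pos":[0,0,0],"turn":0,"fingers":45},
    {"delta_pos":[0,0,0],"turn":0,"fingers":42},
    {"delta_pos":[0,0,0],"turn":0,"fingers":30},
    {"delta_pos":[0,0,0],"turn":0,"fingers":10},
    {"delta_pos":[0,0,0],"turn":0,"fingers":10},
    {"delta_pos":[0,0,0],"turn":0,"fingers":10}
  ]
}}

```text
time_s: 21.18
position: [0.4789, 0.3185, 0.028]
tcp_rot: [[-0.0, -0.0, -1.0], [1.0, -0.0, -0.0], [-0.0, -1.0, 0.0]]
force: [-1.3, -0.2, -0.2]
opening: 0.477
```

Run:
```python
from look import *
s=st();p=s['position']
look('b4','scene',170,150,100,8,[[p[0],p[1],0],[p[0],p[1],.066]])
```

```text
t 21.18 p [0.4789 0.3185 0.028 ] F [-1.33 -0.19 -0.18] op 0.477
```

View pics/b4.png

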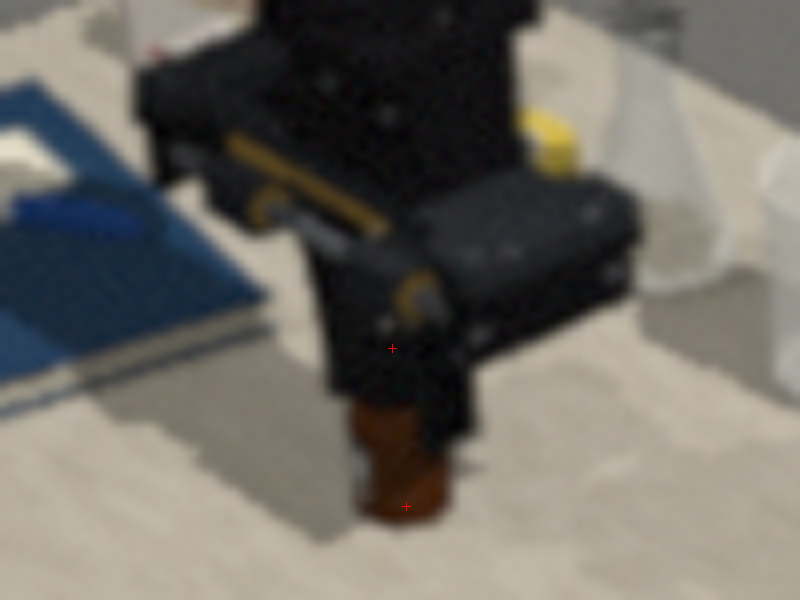

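Request:
{"fn": "jog_arm", "kwargs": {
  "steps": [
    {"delta_pos":[0,0,0],"turn":0,"fingers":10},
    {"delta_pos":[0,0,0],"turn":0,"fingers":10},
    {"delta_pos":[0,0,0],"turn":0,"fingers":10}
  ]
}}

```text
time_s: 21.48
position: [0.4789, 0.3186, 0.028]
tcp_rot: [[0.0, -0.0, -1.0], [1.0, -0.0, 0.0], [-0.0, -1.0, 0.0]]
force: [0.8, 0.8, 0.9]
opening: 0.39
```

Request:
{"fn": "jog_arm", "kwargs": {
  "steps": [
    {"delta_pos":[0,0,0],"turn":0,"fingers":10},
    {"delta_pos":[0,0,0],"turn":0,"fingers":10}
  ]
}}

```text
time_s: 21.65
position: [0.4789, 0.3185, 0.028]
tcp_rot: [[0.0, -0.0, -1.0], [1.0, -0.0, 0.0], [-0.0, -1.0, 0.0]]
force: [0.6, 0.3, -0.6]
opening: 0.385
```

Run:
```python
from look import *
s=st();p=s['position']
look('b5','scene',170,150,100,8,[[p[0],p[1],0],[p[0],p[1],.066]])
```

```text
t 21.65 p [0.4789 0.3185 0.028 ] F [ 0.56  0.26 -0.59] op 0.385
```

View pics/b5.png

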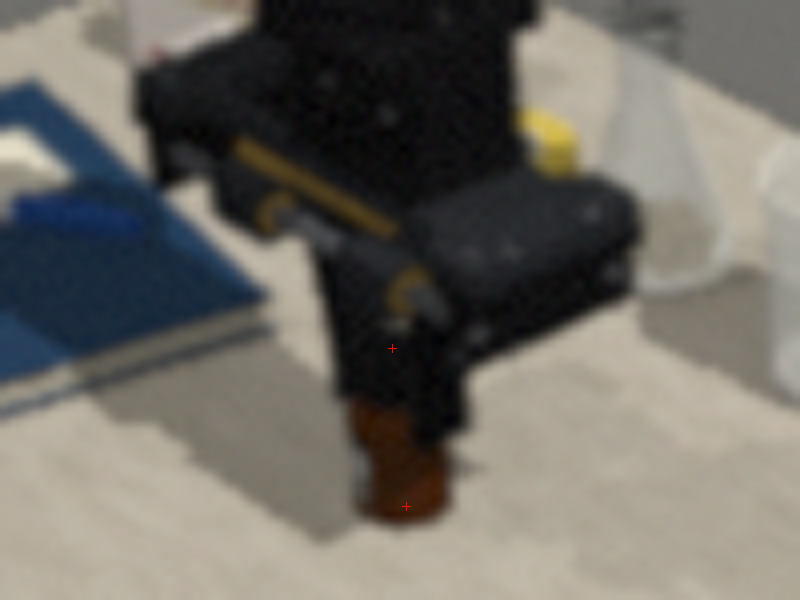

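Request:
{"fn": "jog_arm", "kwargs": {
  "steps": [
    {"delta_pos":[0,0,5],"turn":0,"fingers":10},
    {"delta_pos":[0,0,20],"turn":0,"fingers":10},
    {"delta_pos":[0,0,40],"turn":0,"fingers":10},
    {"delta_pos":[0,0,40],"turn":0,"fingers":10},
    {"delta_pos":[0,0,40],"turn":0,"fingers":10}
  ]
}}

```text
time_s: 22.12
position: [0.4799, 0.3189, 0.0692]
tcp_rot: [[-0.0, 0.003, -1.0], [1.0, 0.001, -0.0], [0.001, -1.0, -0.003]]
force: [-0.5, 0.4, -0.9]
opening: 0.383
```

Run:
```python
from look import *
s=st();p=s['position'];b=p[2]-.028
look('b6','scene',170,130,100,8,[[p[0],p[1],b],[p[0],p[1],b+.066]])
```

```text
t 22.12 p [0.4799 0.3189 0.0692] F [-0.5   0.45 -0.94] op 0.383
```

View pics/b6.png

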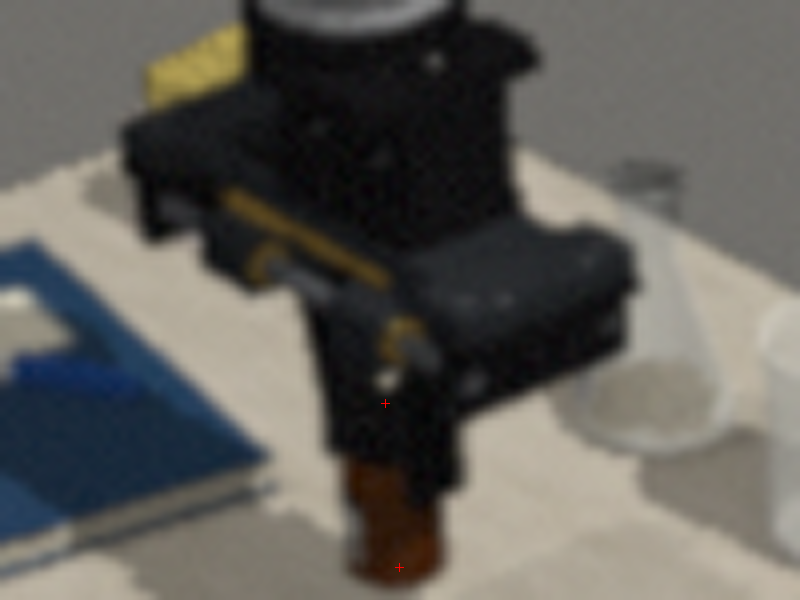

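Request:
{"fn": "jog_arm", "kwargs": {
  "steps": [
    {"delta_pos":[0,0,25],"turn":0,"fingers":10},
    {"delta_pos":[0,0,55],"turn":0,"fingers":10},
    {"delta_pos":[2,-5,85],"turn":0,"fingers":10},
    {"delta_pos":[14,-32,92],"turn":0,"fingers":10},
    {"delta_pos":[28,-65,92],"turn":0,"fingers":10},
    {"delta_pos":[42,-98,92],"turn":0,"fingers":10},
    {"delta_pos":[56,-131,92],"turn":0,"fingers":10},
    {"delta_pos":[70,-164,92],"turn":0,"fingers":10},
    {"delta_pos":[84,-197,92],"turn":0,"fingers":10},
    {"delta_pos":[98,-230,92],"turn":0,"fingers":10},
    {"delta_pos":[110,-258,92],"turn":0,"fingers":10},
    {"delta_pos":[121,-283,90],"turn":0,"fingers":10},
    {"delta_pos":[129,-300,85],"turn":0,"fingers":10},
    {"delta_pos":[132,-307,80],"turn":0,"fingers":10},
    {"delta_pos":[132,-307,75],"turn":0,"fingers":10},
    {"delta_pos":[132,-307,75],"turn":0,"fingers":10},
    {"delta_pos":[132,-307,75],"turn":0,"fingers":10}
  ]
}}

```text
time_s: 23.58
position: [0.6093, 0.013, 0.1419]
tcp_rot: [[-0.001, -0.003, -1.0], [1.0, 0.001, -0.001], [0.001, -1.0, 0.003]]
force: [0.4, 0.2, -0.5]
opening: 0.39
```

Run:
```python
from look import *
s=st();p=s['position'];b=p[2]-.028
look('c1','scene',280,140,100,8,[[p[0],p[1],b],[p[0],p[1],b+.066],[.612,.0117,.0895]])
```

```text
t 23.58 p [0.6093 0.013  0.1419] F [ 0.37  0.17 -0.48] op 0.39
```

View pics/c1.png

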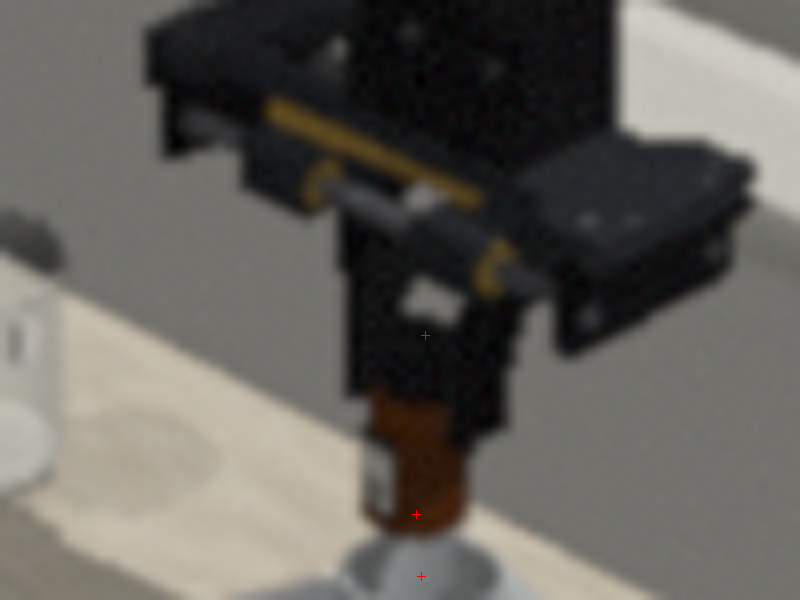

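Request:
{"fn": "jog_arm", "kwargs": {
  "steps": [
    {"delta_pos":[0,0,0],"turn":0,"fingers":10},
    {"delta_pos":[0,0,0],"turn":0,"fingers":10},
    {"delta_pos":[0,0,-10],"turn":0,"fingers":10},
    {"delta_pos":[0,0,-16],"turn":0,"fingers":10},
    {"delta_pos":[0,0,-16],"turn":0,"fingers":10},
    {"delta_pos":[0,0,-16],"turn":0,"fingers":10}
  ]
}}

```text
time_s: 24.13
position: [0.6103, 0.0118, 0.1261]
tcp_rot: [[-0.0, -0.002, -1.0], [1.0, 0.0, -0.0], [0.0, -1.0, 0.002]]
force: [0.6, 0.2, -0.6]
opening: 0.383
```

Run:
```python
from look import *
s=st();p=s['position'];b=p[2]-.028
look('c2','scene',290,160,80,10,[[p[0],p[1],b],[.612,.0117,.0895]])
```

```text
t 24.13 p [0.6103 0.0118 0.1261] F [ 0.62  0.21 -0.58] op 0.383
```

View pics/c2.png

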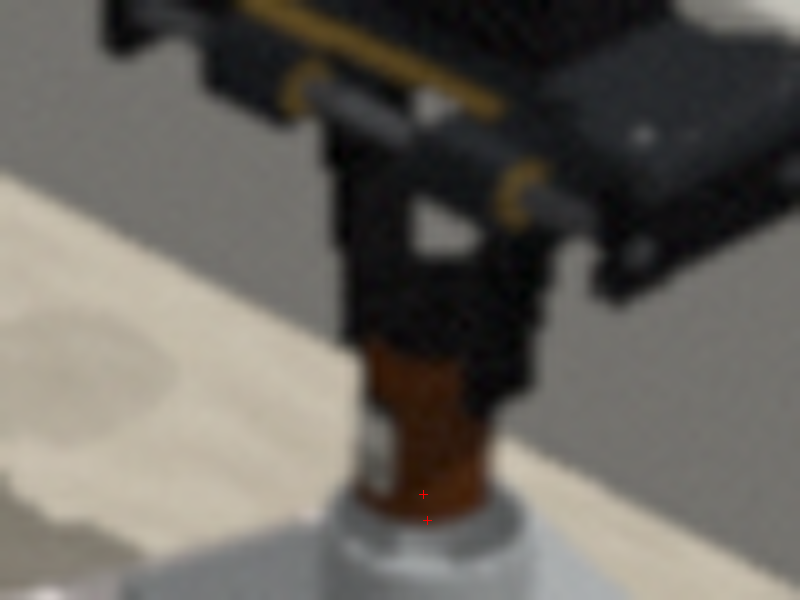

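Request:
{"fn": "jog_arm", "kwargs": {
  "steps": [
    {"delta_pos":[1.5,0,-4],"turn":0,"fingers":10},
    {"delta_pos":[1.5,0,-8],"turn":0,"fingers":10},
    {"delta_pos":[1.5,0,-12],"turn":0,"fingers":10},
    {"delta_pos":[1.5,0,-15],"turn":0,"fingers":10},
    {"delta_pos":[1.5,0,-18],"turn":0,"fingers":10},
    {"delta_pos":[1.5,0,-18],"turn":0,"fingers":10}
  ]
}}

```text
time_s: 24.68
position: [0.6119, 0.0116, 0.1082]
tcp_rot: [[0.0, -0.002, -1.0], [1.0, 0.0, 0.0], [0.0, -1.0, 0.002]]
force: [0.2, 0.7, -0.7]
opening: 0.384
```

Run:
```python
from look import *
s=st();p=s['position'];b=p[2]-.028
look('c3','scene',290,170,80,10,[[.612,.0117,.0895]])
```

```text
t 24.68 p [0.6119 0.0116 0.1082] F [ 0.21  0.66 -0.74] op 0.384
```

View pics/c3.png

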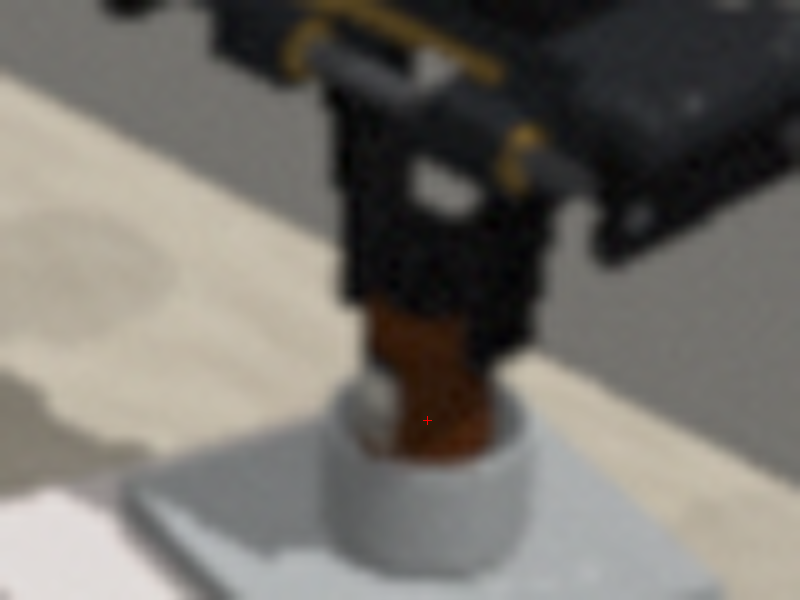

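Request:
{"fn": "jog_arm", "kwargs": {
  "steps": [
    {"delta_pos":[0,0,-4],"turn":0,"fingers":10},
    {"delta_pos":[0,0,-8],"turn":0,"fingers":10},
    {"delta_pos":[0,0,-12],"turn":0,"fingers":10},
    {"delta_pos":[0,0,-15],"turn":0,"fingers":10},
    {"delta_pos":[0,0,-17],"turn":0,"fingers":10},
    {"delta_pos":[0,0,-18.5],"turn":0,"fingers":10},
    {"delta_pos":[0,0,-18.5],"turn":0,"fingers":10}
  ]
}}

```text
time_s: 25.32
position: [0.6122, 0.0116, 0.0901]
tcp_rot: [[0.0, -0.001, -1.0], [1.0, 0.0, 0.0], [0.0, -1.0, 0.001]]
force: [-0.2, 0.4, 0.2]
opening: 0.386
```

Request:
{"fn": "jog_arm", "kwargs": {
  "steps": [
    {"delta_pos":[0,0,-0.7],"turn":0,"fingers":10},
    {"delta_pos":[0,0,-1.4],"turn":0,"fingers":10},
    {"delta_pos":[0,0,-2],"turn":0,"fingers":10},
    {"delta_pos":[0,0,-2.5],"turn":0,"fingers":10},
    {"delta_pos":[0,0,-2.5],"turn":0,"fingers":10}
  ]
}}

```text
time_s: 25.73
position: [0.6124, 0.0116, 0.088]
tcp_rot: [[0.0, -0.0, -1.0], [1.0, 0.0, 0.0], [0.0, -1.0, 0.0]]
force: [0.2, 0.3, -0.3]
opening: 0.386
```

Run:
```python
from look import *
s=st();p=s['position'];b=p[2]-.028
look('c4','scene',290,170,80,10,[])
```

```text
t 25.73 p [0.6124 0.0116 0.088 ] F [ 0.18  0.26 -0.3 ] op 0.386
```

View pics/c4.png

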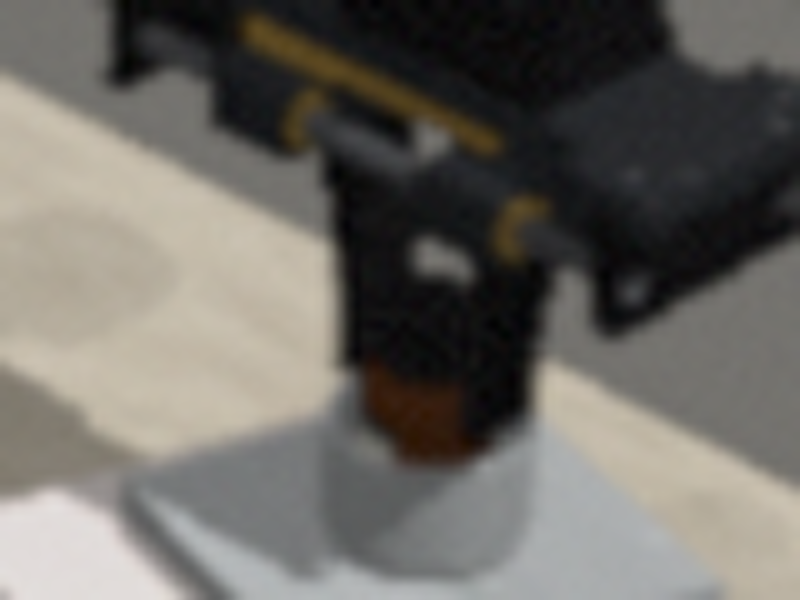

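Request:
{"fn": "jog_arm", "kwargs": {
  "steps": [
    {"delta_pos":[0,0,-0.6],"turn":0,"fingers":10},
    {"delta_pos":[0,0,-1.2],"turn":0,"fingers":10},
    {"delta_pos":[0,0,-1.2],"turn":0,"fingers":10}
  ]
}}

```text
time_s: 26.03
position: [0.6125, 0.0115, 0.0868]
tcp_rot: [[0.0, 0.0, -1.0], [1.0, -0.0, 0.0], [-0.0, -1.0, -0.0]]
force: [-0.7, 0.8, -0.6]
opening: 0.382
```

Request:
{"fn": "jog_arm", "kwargs": {
  "steps": [
    {"delta_pos":[0,0,-0.5],"turn":0,"fingers":10},
    {"delta_pos":[0,0,-1],"turn":0,"fingers":10},
    {"delta_pos":[0,0,-1],"turn":0,"fingers":10},
    {"delta_pos":[0,0,-1],"turn":0,"fingers":10}
  ]
}}

```text
time_s: 26.37
position: [0.6126, 0.0115, 0.0861]
tcp_rot: [[-0.0, 0.0, -1.0], [1.0, -0.0, -0.0], [-0.0, -1.0, -0.0]]
force: [-0.6, -0.1, 1.4]
opening: 0.382
```

Request:
{"fn": "jog_arm", "kwargs": {
  "steps": [
    {"delta_pos":[0,0,0],"turn":0,"fingers":45},
    {"delta_pos":[0,0,0],"turn":0,"fingers":55},
    {"delta_pos":[0,0,0],"turn":0,"fingers":70},
    {"delta_pos":[0,0,0],"turn":0,"fingers":90},
    {"delta_pos":[0,0,0],"turn":0,"fingers":100},
    {"delta_pos":[0,0,0],"turn":0,"fingers":100},
    {"delta_pos":[0,0,0],"turn":0,"fingers":100}
  ]
}}

```text
time_s: 26.95
position: [0.6124, 0.0115, 0.0857]
tcp_rot: [[0.0, -0.0, -1.0], [1.0, 0.0, 0.0], [0.0, -1.0, 0.0]]
force: [0.1, 0.7, 0.3]
opening: 0.817
```

Run:
```python
from look import *
s=st()
look('c5','scene',290,170,80,10,[])
```

```text
t 26.95 p [0.6124 0.0115 0.0857] F [0.07 0.68 0.3 ] op 0.817
```

View pics/c5.png

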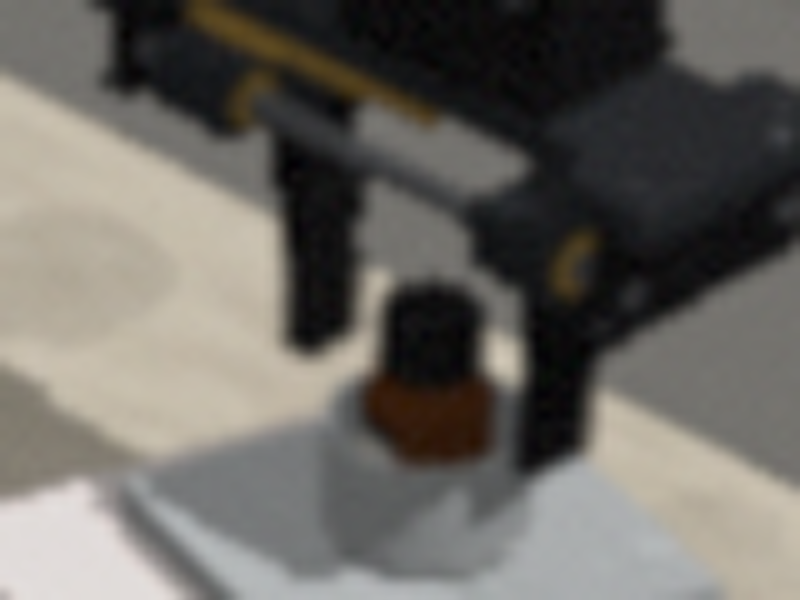

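Bottle stands upright in the cup. Retreat straight up, then away.

Request:
{"fn": "jog_arm", "kwargs": {
  "steps": [
    {"delta_pos":[0,0,5],"turn":0,"fingers":100},
    {"delta_pos":[0,0,20],"turn":0,"fingers":100},
    {"delta_pos":[0,0,50],"turn":0,"fingers":100},
    {"delta_pos":[0,0,90],"turn":0,"fingers":100},
    {"delta_pos":[-30,0,115],"turn":0,"fingers":100},
    {"delta_pos":[-70,0,120],"turn":0,"fingers":100},
    {"delta_pos":[-100,40,120],"turn":0,"fingers":100},
    {"delta_pos":[-100,80,120],"turn":0,"fingers":100},
    {"delta_pos":[-100,120,120],"turn":0,"fingers":100},
    {"delta_pos":[-100,160,120],"turn":0,"fingers":100},
    {"delta_pos":[-100,200,120],"turn":0,"fingers":100},
    {"delta_pos":[-100,200,120],"turn":0,"fingers":100},
    {"delta_pos":[-100,200,120],"turn":0,"fingers":100},
    {"delta_pos":[-100,200,120],"turn":0,"fingers":100}
  ]
}}

```text
time_s: 28.17
position: [0.5122, 0.2114, 0.2059]
tcp_rot: [[-0.001, -0.0, -1.0], [1.0, -0.001, -0.001], [-0.001, -1.0, 0.0]]
force: [0.5, -0.2, 0.0]
opening: 1.0
```

Run:
```python
from look import *
s=st()
look('e1','scene',270,170,100,8,[])
look('e1t','top',240,150,140,5,[])
for q in ('cup_center','bottle_center','white_bottle','beaker','flask'):
    for r in tip_of(q,'scene')[:4]: print(q,np.round(r['position'],4),r['confidence'])
```

```text
t 28.17 p [0.5122 0.2114 0.2059] F [ 0.48 -0.24  0.04] op 1.0
cup_center [ 0.4871 -0.411   0.0211] 0.93
cup_center [ 0.3746 -0.3999  0.0226] 0.84
cup_center [0.6113 0.0139 0.0636] 0.69
bottle_center [0.6114 0.0127 0.0914] 0.48
white_bottle [ 0.6612 -0.2993  0.0014] 0.77
beaker [ 6.504e-01  2.706e-01 -1.000e-04] 0.82
flask [0.6594 0.3893 0.0045] 0.67
```

View pics/e1.png

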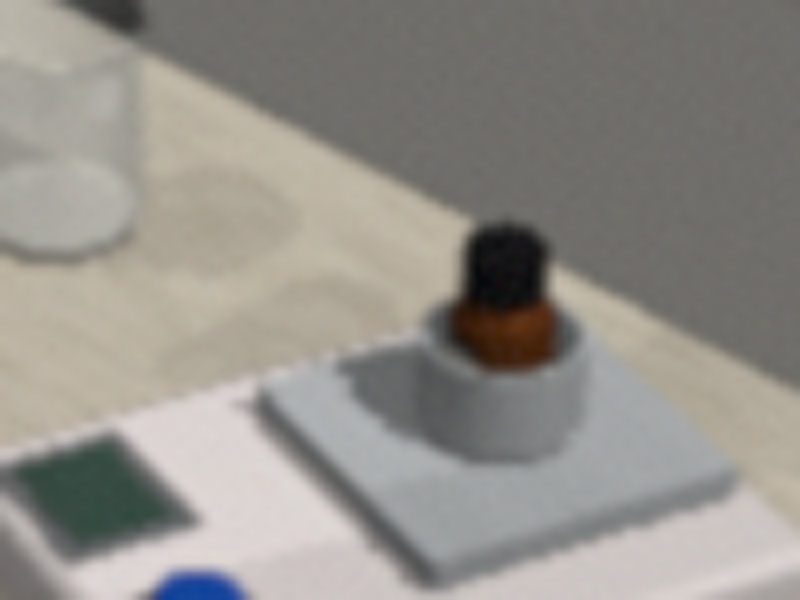

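View pics/e1t.png

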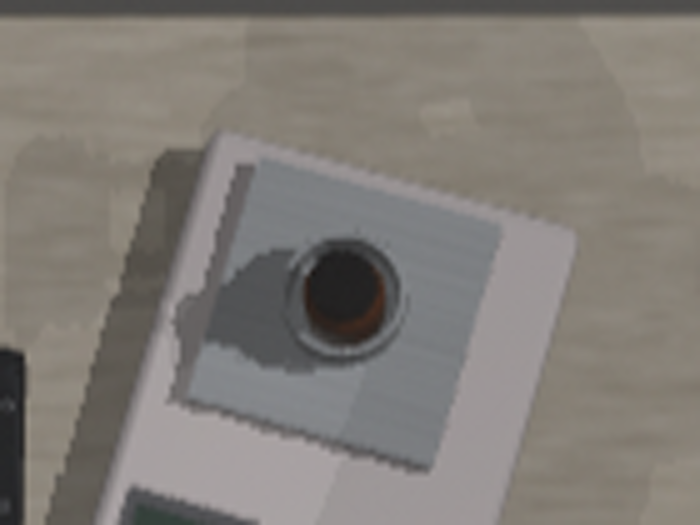

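Everything is at rest: the cup is seated and level, the bottle is upright inside it, the key is up and the bystanders haven't moved.

```bash
python3 -c "
from rig import *
print(hand_in())"
```

```text
the job is handed in; nothing more can be done
None
```

The job is done and handed in at about 28 s of the 72 s. No verdict was reported.

**What I did**
- **Cup:** I took the leftmost of the three look-alike cups, seated it in the pan's well and let go.
- **Tare key:** I pressed it to about 6.6–9.3 N, held it there for about 1.3 s and let it up.
- **Bottle:** After that I stood the amber bottle in the cup and backed the arm clear.

**Last checks**
- **Cup and bottle:** The cup is centred near (0.611, 0.014) with its height read as 64 mm, against 68.5 mm when seated and 75 mm when not. The bottle is upright inside it, with its centre at about 91 mm.
- **Key:** It looked up in the pictures, both right after the press and at the end.
- **Bystanders:** The white bottle, beaker and flask are within about 4 mm of where they started.
- **Force on the balance:** The highest wrist reading in contact with the balance was 9.3 N. I only read the force at the end of each move.

**What disagreed**
- **Tool height:** The reported tool height was about 24 mm lower than the real one. I found this by touching the bench with the fingertips and corrected for it; the cup, key and bottle contacts all fitted the correction.
- **Bottle grip:** The fingers stopped at 33.5 mm on the bottle instead of the stated 36 mm. I never found out why, but the bottle held without slipping.

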